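# Close the waste bottle with its vented union-nut closure

## Task

Put the vented closure back on the open waste bottle: take it by its vent head, set it upright in the bottle's mouth, let go, and take its loose hex nut instead. Turn the nut backwards (anticlockwise from above), lightly enough that it can ride up the thread, until it drops with a click off the thread's start, then turn it forwards and screw it down fully home. Leave the closed bottle, the tube rack and the mouse alone.

Things in the scene. Friction and masses are not known exactly. Their poses are not given: they have to be found in the camera images.
- bottle: Open waste bottle: squat, white, square (104 x 96 mm), fixed in a grey spill tray (130 x 120 x 22 mm). Origin on the bench under the neck, z up. Flat shoulder 102 mm up, then an upright open white neck to 135 mm: 40 mm outside diameter, 34 mm bore, coarse outside thread. It does not move.
- mouth (a point): Centre of the open bottle's mouth, in the plane of its rim, 135 mm above the bench; z up. Thread on the neck: right-handed, three-start, 50 mm outside diameter; three ridges start 3 mm under the rim, 120 degrees apart, and run down clockwise for half a turn, falling 5.4 mm per 120 degrees (16.2 mm a turn).
- vent_head (a point): Centre of the round grey vent head (26 mm diameter, 20 mm high, slotted) atop the closure's insert; z is the insert's axis, up. The closure is loose, about 0.12 kg, and stands upright on the bench, underside 50 mm below this point. Turning the head does not turn the nut, which swivels and slides freely on the insert.
- flange (a point): Centre of the underside of the insert's round flange (45 mm diameter, hidden in the nut), 32 mm below vent_head, 18 mm above the closure's underside. It rests on the rim, so lies at mouth, when the closure is set in the mouth. Below it a tapered spigot: 20 mm wide at the tip, 31.6 mm from 6 mm up; enters the bore.
- nut_mid (a point): Centre (half-way up) of the closure's black hexagonal union nut; z up, x towards the middle of a flat. 60 mm across flats, 69 mm across corners, 26 mm high, three small lugs inside. Hanging on the flange it is 37 mm below vent_head. The vent head's top is 47 mm above this point then, and when screwed home: 5 mm below mouth, tight.
- nut_top (a point): Centre of the nut's top, 13 mm above nut_mid. With the closure just set in the mouth the lugs lie on the ridges and lift the nut: this point is from 12 mm (low end, just past a ridge start) to 17.6 mm (crest, about to drop) above mouth, by chance. Anticlockwise it climbs 5.4 mm in 120 degrees to the crest, then drops 5.4 mm by its weight.
- union (a joint): Nut's angle about the insert, rad, growing anticlockwise from above (backwards), falling clockwise (forwards); unlimited, free-running, start arbitrary. Held with 1 to 3 mm play on the flats it turns with the fingers and still climbs and drops; gripped hard it drops when let go. From the drop about 110 degrees clockwise screws it tight.
- spare_cap (a point): Top centre, 140 mm above the bench, of the plain round ribbed grey cap (60 mm diameter, 26 mm high) of a second bottle like the first in its own tray, already closed; fixed. Leave it alone.
- spare: The closed bottle itself, fixed: same body and tray as the open bottle, with the plain cap on; origin on the bench under its cap. Leave it alone.
- tube_rack: White rack of 13 blue-capped sample tubes, 75 x 135 mm, 95 mm high, loose; origin at the centre of its underside, long side along its y. Leave it alone.
- mouse: Black computer mouse, 105 x 62 x 32 mm, loose; origin at the centre of its underside, long side along its x. Leave it alone.
There are look-alikes about, which are no part of the job. Leave any green, pink or purple look-alike of the part that bears vent_head alone.

How it is judged:
By the outcome, as a careful person would: the job done as asked, in the order asked, and still so for the second after the job is handed in, with the robot touching nothing.
It also fails if it takes over 61 s, if anything falls off the work surface, if the arm or the gripper's body presses on something with over 40 N, if the wrist force passes 120 N, or if a joint passes its speed limit or range.

## Robot

A 7-joint arm with a two-finger parallel gripper is mounted at the origin on the work surface. World frame = base frame: x ahead of the robot, y to its left, z up, the work surface at z = 0. Lengths are in m, angles in degrees, forces in N, time in s.
With the tool pointing down it reaches from about 0.425 to 0.875 m from the base axis. Payload 4.7 kg.
Tool frame: the origin (TCP) lies on the centre line of the jaws, within the pads' length; the fingertips stand 25 mm ahead of it and the grasp point (between the pads) lies 6 mm ahead of it; z points along the fingers, y is the direction in which the jaws open and shut (so a half turn about z gives the same grasp; the last joint's range is limited). The gripper opens to 87 mm and grips with 3 to 60 N. Pads are 19 mm wide; open, the fingers measure 117 mm over their backs; the gripper's body (75 mm by 190 mm) begins 51 mm behind the grasp point.
Start: joints at [-75.51, 18.392, -4.016, 83.108, 1.295, 78.541, -3.26], TCP at [0.154, 0.632, 0.248] pointing down, gripper open.
Joint ranges: [-163.93, 163.93], [-17.29, 119.83], [-79.2, 71.16], [3.27, 140.29], [-89.18, 269.18], [5.43, 117.66], [-154.24, 154.24]. Speed limits (degrees/s): [147.25, 147.25, 180, 180, 180, 180, 180].

## Interface

Orientations are given as [roll, pitch, yaw] about the fixed x, y, z axes, in that order (R = Rz(yaw) Ry(pitch) Rx(roll)).
In Python, from cell import env gives the robot as it stands.
- The arm moves only by the shell command python3 -m creep 'ROWS' [OPENING] [FORCE]. ROWS is JSON, a list of rows, each an object of numbers: "tx", "ty", "tz": the shift along the tool's x, y, z in m; "rx", "ry", "rz": the turn, a rotation vector about the tool's x, y, z in degrees. In form: [{"tx": .., "ty": .., "tz": .., "rx": .., "ry": .., "rz": ..}, ...]. A call has 1 to 20 rows; each row shifts and turns the commanded pose from where the row before left it, along the tool's axes as they then stand; what a row does not reach is not made up. A row lasts 1/8 s, in which the tool goes at most 62.5 mm and 10.7 degrees, less where a joint would pass 70% of its speed; a pose out of reach is approached as far as the arm can. A call is refused whole if a number of a shift passes 0.0625 or a number of a turn 10.7, either way. A call with a gripper value outside its range is refused whole. OPENING is the finger opening in m, from 0 to 0.087, set as the call begins (- or left out, the last holds). The fingers move at their own pace and stop on an object; FORCE is the grip in N (left out, the last holds). Time passes only in rows, so rows that do not move let the fingers close. It gives the time, the measured TCP pose, the force and the opening at its end, in the units of the state.
- env.get_obs(): the state, without advancing time (a new reading comes with each control period).
- env.read_camera(name): name is "scene" or "top"; returns a dict with "pixels" (384x512x3 uint8, red, green, blue), "intrinsics" (3x3 intrinsics, pixels), "D" ([k1, k2, p1, p2, k3] as OpenCV has them; the pictures are not rectified), "R" (3x3) and "t" (3): a world point X has camera coordinates R X + t. Camera axes: x right, y down, z forward; pixel columns grow to the right and rows downward; lengths in m; the calibration is good to about 2 mm. A picture is of the moment at which its call begins. There is no depth.
- env.sign_off(): hands the job in, once; it reports no verdict.
The state is a dict: "time_s": time; "qpos": joint angles; "joint_velocities": joint speeds; "effort": joint torques, N m; "tool_pos": TCP position; "tool_rot": TCP orientation; "force": force on the tool from outside, world axes, zero at the start; "wrist_torque": the same for the moment, N m; "grip_width": finger opening in m.
Only numpy, scipy, OpenCV 4.12 (cv2) and the standard library are available. Lean on these libraries where they do the work, as an engineer would, in place of code of your own. Each camera call takes 0.05 s, during which the arm holds its last target.

## Working session

There is one attempt and no reset: what is moved stays moved. The work goes in short steps, Python scripts to look and compute and a shell command to move; the robot and the scene stay as the last step left them, time stands still between calls to the robot, and variables do not carry over. Pictures are saved under pics/ and viewed, and the job is handed in when it is done.

```bash
ls; mkdir -p pics; python3 - <<'E'
from cell import env
import cv2
o=env.get_obs()
for k,v in o.items(): print(k,v)
for n in("scene","top"):
    c=env.read_camera(n); cv2.imwrite(f"pics/{n}0.png",c["pixels"][:,:,::-1])
    print(n,c["intrinsics"],c["D"],c["R"],c["t"])
E
```

```text
pics
time_s 0.0
qpos [-75.51083011  18.43767982  -4.01490382  83.17539523   1.29646784
  78.54184295  -3.25941392]
joint_velocities [-0.04760507  0.14770594 -0.02871441 -0.0621789  -0.02652205  0.01932434
  0.02274529]
effort [ 2.31127542e-04 -4.91293716e+01 -4.03679274e-01 -3.12529492e+01
 -6.37595449e-02  4.39919543e-02  1.93324217e-04]
tool_pos [0.15367922 0.63104028 0.24647272]
tool_rot [-1.79890407e+02  7.50170531e-03  1.66320881e+02]
force [-0.53306288  0.02880318  0.01324294]
wrist_torque [ 0.02873655 -0.05474168  0.0114538 ]
grip_width 0.08706841805874233
scene [[417.40824288   0.         257.80880511]
 [  0.         417.40824288 194.7282142 ]
 [  0.           0.           1.        ]] [-0.12918711  0.          0.          0.          0.        ] [[-0.65904481  0.75201872 -0.01130468]
 [ 0.61837224  0.53324325 -0.57729317]
 [-0.42810713 -0.38745257 -0.81645869]] [ 0.3312947  -0.31060172  1.6477237 ]
top [[432.66749487   0.         254.40731661]
 [  0.         432.66749487 191.59050351]
 [  0.           0.           1.        ]] [0.04124441 0.         0.         0.         0.        ] [[ 0.01789941 -0.99982742 -0.00497449]
 [-0.98439463 -0.01675157 -0.17517593]
 [ 0.17506237  0.00803241 -0.98452458]] [0.02787299 0.53925899 1.10176716]
```

View pics/scene0.png

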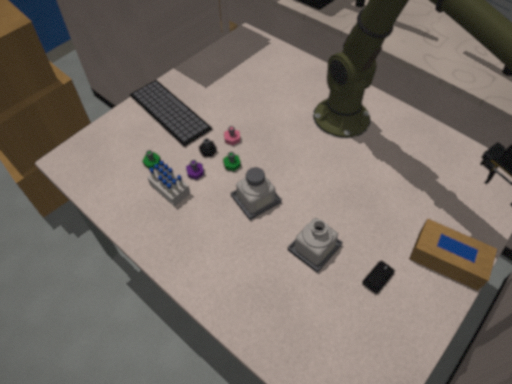

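View pics/top0.png

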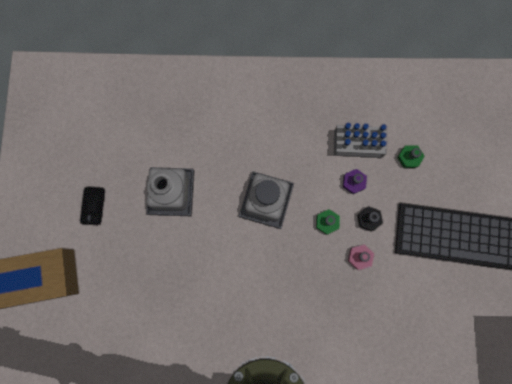

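```bash
cat > h.py <<'E'
from cell import env
import numpy as np, cv2
def cam(n): 
    c=env.read_camera(n); return {k:np.array(v) for k,v in c.items()}
def px(c,X):
    return cv2.projectPoints(np.float64(X).reshape(-1,3),cv2.Rodrigues(c["R"])[0],c["t"].reshape(3,1),c["intrinsics"],c["D"])[0].reshape(-1,2)
def w(c,uv,z):
    p=cv2.undistortPoints(np.float64(uv).reshape(-1,1,2),c["intrinsics"],c["D"]).reshape(-1,2)
    d=np.c_[p,np.ones(len(p))]@c["R"]; o=-c["R"].T@c["t"]
    return o+d*((z-o[2])/d[:,2])[:,None]
def crop(c,u,v,r,s,name,pts=()):
    im=c["pixels"][v-r:v+r,u-r:u+r,::-1].copy()
    im=cv2.resize(im,None,fx=s,fy=s,interpolation=cv2.INTER_CUBIC)
    for g in range(0,2*r,10):
        cv2.putText(im,str(u-r+g),(g*s,10),0,.35,(0,255,255),1); cv2.putText(im,str(v-r+g),(0,g*s+10),0,.35,(0,255,255),1)
    for p in pts:
        q=((np.array(p)-[u-r,v-r]+.5)*s).astype(int); cv2.circle(im,tuple(int(a) for a in q),2,(0,0,255),-1)
    return im
E
python3 - <<'E'
from h import *
t=cam("top"); s=cam("scene")
a=crop(t,370,218,20,14,""); b=crop(s,208,148,20,14,"")
cv2.imwrite("pics/clos.png",np.hstack([cv2.convertScaleAbs(a,alpha=1.5),cv2.convertScaleAbs(b,alpha=1.5)])[:, :1200] if 0 else cv2.resize(np.hstack([cv2.convertScaleAbs(x,alpha=1.8) for x in(a,b)]),(800,400)))
a=crop(t,168,188,35,8,""); b=crop(s,316,243,35,8,"")
cv2.imwrite("pics/bot.png",cv2.resize(np.hstack([a,b]),(800,400)))
E
```

```text
(no output)
```

View pics/clos.png

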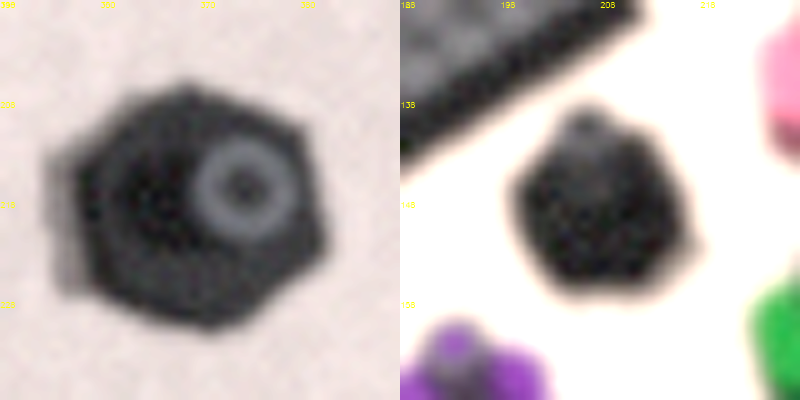

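View pics/bot.png

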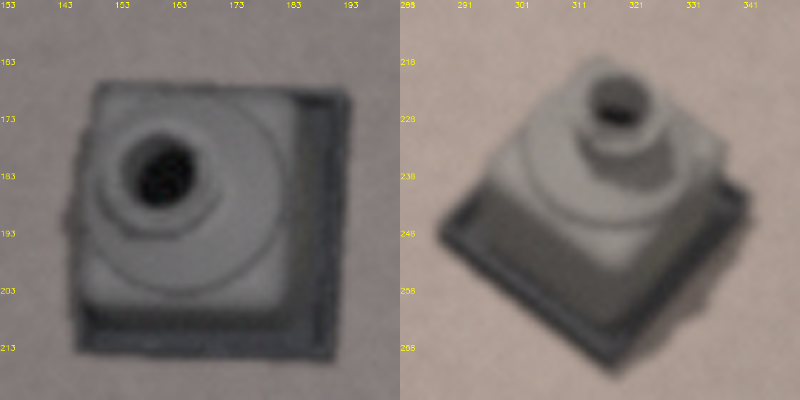

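```bash
cat > a.py <<'E'
from h import *
t=cam("top"); s=cam("scene")
def tri(ut,us):
    from scipy.optimize import least_squares
    r=least_squares(lambda X:np.r_[px(t,X)[0]-ut,px(s,X)[0]-us],[.5,0,.05]); return r.x,r.fun
print("mouth top",w(t,[160.2,182.4],.135),"scene",w(s,[319,225.2],.135),tri([160.2,182.4],[319,225.2]))
print("head top",w(t,[373.9,216.3],.060), "scene", w(s,[204,140],.05))
th=np.linspace(0,2*np.pi,60)
def circ(x,y,z,r): return np.c_[x+r*np.cos(th),y+r*np.sin(th),0*th+z]
def hexa(x,y,z,a):
    k=np.radians(a+30+60*np.arange(7)); P=np.c_[x+.0346*np.cos(k),y+.0346*np.sin(k),0*k+z]
    return np.vstack([np.linspace(P[i],P[i+1],12) for i in range(6)])
import sys
hx,hy,a,mx,my=map(float,sys.argv[1:6])
def ov(c,u,v,r,sc,pts):
    return cv2.resize(crop(c,u,v,r,sc,"",px(c,pts)),(400,400))
H=np.vstack([hexa(hx,hy,.026,a),circ(hx,hy,.06,.013)])
M=np.vstack([circ(mx,my,.135,.02),circ(mx,my,.135,.017)])
cv2.imwrite("pics/"+sys.argv[6],np.vstack([np.hstack([ov(t,370,218,20,20,H),ov(s,208,148,20,20,H)]),np.hstack([ov(t,162,184,20,20,M),ov(s,319,227,20,20,M)])])[:, :])
im=cv2.imread("pics/"+sys.argv[6]); cv2.imwrite("pics/"+sys.argv[6],cv2.resize(cv2.convertScaleAbs(im,alpha=1.6),(600,600)))
E
python3 a.py .5 -.2 0 .5 .3 ov0.png
```

```text
mouth top [[0.54216919 0.26858763 0.135     ]] scene [[0.53884781 0.26897296 0.135     ]] (array([0.54113156, 0.26870626, 0.13771145]), array([-0.3151695 ,  0.19728059, -0.44202523, -0.02268424]))
head top [[ 0.47678692 -0.27334371  0.06      ]] scene [[ 0.47301774 -0.28614964  0.05      ]]
```

```bash
python3 a.py .4765 -.2735 36 .541 .2687 ov1.png
```

```text
mouth top [[0.54216919 0.26858763 0.135     ]] scene [[0.53884781 0.26897296 0.135     ]] (array([0.54113156, 0.26870626, 0.13771145]), array([-0.3151695 ,  0.19728059, -0.44202523, -0.02268424]))
head top [[ 0.47678692 -0.27334371  0.06      ]] scene [[ 0.47301774 -0.28614964  0.05      ]]
```

View pics/ov1.png

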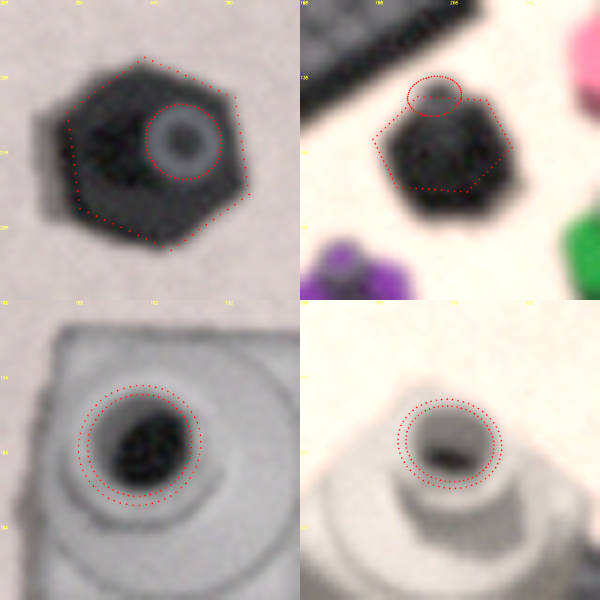

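Candidates for the closure in the top picture are black (370,218), green (328,222), green (411,156), purple (355,182) and pink (362,257). The black one with the grey vent head at (374,216) fits the description, and the close crop confirms it. The open bottle's mouth is at (160,182), about (0.541, 0.269). The round-capped spare is at (267,193).

```bash
python3 -m creep '[{"rz":9.5},{"rz":9.5},{"rz":9.5},{"rz":9.5},{"rz":9.5},{"rz":9.5},{"rz":9.5},{"rz":9.8},{"tx":-0.047,"ty":0.049},{"tx":-0.047,"ty":0.049},{"tx":-0.047,"ty":0.049},{"tx":-0.047,"ty":0.049},{"tx":-0.047,"ty":0.049},{"tx":-0.047,"ty":0.049}]' 0.05 20
python3 -c "
from h import *
print(env.get_obs()['qpos'])"
```

```text
[-75.50992823  18.39851817  -4.01696844  83.11968946   1.29624375
  78.54017746  -3.26176035]$[0]: bad value
```

```bash
python3 -m creep '[{"tx":0,"ty":0,"tz":0,"rx":0,"ry":0,"rz":9.5}]' 0.05 20; python3 -m creep --help | head -20
```

```text
time_s: 0.52
tool_pos: [0.1538, 0.6315, 0.2475]
tool_rot: [-180.0, -0.0, 156.6]
force: [0.2, 0.0, 0.1]
grip_width: 0.0827invalid input: not JSON, or not a number
```

```bash
python3 -m creep '[{"tx":0,"ty":0,"tz":0,"rx":0,"ry":0,"rz":9.5},{"tx":0,"ty":0,"tz":0,"rx":0,"ry":0,"rz":9.5},{"tx":0,"ty":0,"tz":0,"rx":0,"ry":0,"rz":9.5},{"tx":0,"ty":0,"tz":0,"rx":0,"ry":0,"rz":9.5},{"tx":0,"ty":0,"tz":0,"rx":0,"ry":0,"rz":9.5},{"tx":0,"ty":0,"tz":0,"rx":0,"ry":0,"rz":9.5},{"tx":0,"ty":0,"tz":0,"rx":0,"ry":0,"rz":9.5},{"tx":-0.047,"ty":0.049,"tz":0,"rx":0,"ry":0,"rz":0},{"tx":-0.047,"ty":0.049,"tz":0,"rx":0,"ry":0,"rz":0},{"tx":-0.047,"ty":0.049,"tz":0,"rx":0,"ry":0,"rz":0},{"tx":-0.047,"ty":0.049,"tz":0,"rx":0,"ry":0,"rz":0},{"tx":-0.047,"ty":0.049,"tz":0,"rx":0,"ry":0,"rz":0},{"tx":-0.047,"ty":0.049,"tz":0,"rx":0,"ry":0,"rz":0}]' 0.05 20
python3 -c "
from h import *
print(env.get_obs()['qpos'])"
```

```text
time_s: 2.15
tool_pos: [0.4271, 0.372, 0.248]
tool_rot: [180.0, -0.1, 90.3]
force: [0.8, 0.9, -0.1]
grip_width: 0.0502
[-60.77136022   8.10528361  18.88028896  96.03311653  -2.7120065
  76.24549812 -41.09334249]
```

```bash
python3 -m creep '[{"tx":-0.052,"ty":0.002,"tz":0,"rx":0,"ry":0,"rz":0},{"tx":-0.052,"ty":0.002,"tz":0,"rx":0,"ry":0,"rz":0},{"tx":-0.052,"ty":0.002,"tz":0,"rx":0,"ry":0,"rz":0},{"tx":-0.052,"ty":0.002,"tz":0,"rx":0,"ry":0,"rz":0},{"tx":-0.052,"ty":0.002,"tz":0,"rx":0,"ry":0,"rz":0},{"tx":-0.052,"ty":0.002,"tz":0,"rx":0,"ry":0,"rz":0},{"tx":-0.052,"ty":0.002,"tz":0,"rx":0,"ry":0,"rz":0},{"tx":-0.052,"ty":0.002,"tz":0,"rx":0,"ry":0,"rz":0},{"tx":-0.052,"ty":0.002,"tz":0,"rx":0,"ry":0,"rz":0},{"tx":-0.052,"ty":0.003,"tz":0,"rx":0,"ry":0,"rz":0},{"tx":-0.052,"ty":0.003,"tz":0,"rx":0,"ry":0,"rz":0},{"tx":-0.052,"ty":0.003,"tz":0,"rx":0,"ry":0,"rz":0},{"tx":0,"ty":0,"tz":0.04,"rx":0,"ry":0,"rz":0},{"tx":0,"ty":0,"tz":0,"rx":0,"ry":0,"rz":0},{"tx":0,"ty":0,"tz":0,"rx":0,"ry":0,"rz":0}]' 0.05 20
python3 -c "
from h import *
print(env.get_obs()['qpos'])"
```

```text
time_s: 4.03
tool_pos: [0.4569, -0.2498, 0.2084]
tool_rot: [180.0, -0.0, 90.4]
force: [0.2, -0.3, 0.7]
grip_width: 0.0502
[-32.30585667   5.37653039  61.83995132 106.16434612  -5.03421978
  71.3263807   31.43476538]
```

```bash
python3 -m creep '[{"tx":-0.012,"ty":0.01,"tz":0.02,"rx":0,"ry":0,"rz":0},{"tx":-0.012,"ty":0.0095,"tz":0.02,"rx":0,"ry":0,"rz":0.4},{"tx":0,"ty":0,"tz":0.02,"rx":0,"ry":0,"rz":0},{"tx":0,"ty":0,"tz":0,"rx":0,"ry":0,"rz":0}]' 0.05 20
cat > v.py <<'E'
from h import *
import sys
# v.py name  tu tv su sv r
n=sys.argv[1]; a=list(map(int,sys.argv[2:7]))
t=cam("top"); s=cam("scene"); r=a[4]
im=np.hstack([cv2.resize(crop(t,a[0],a[1],r,10,""),(400,400)),cv2.resize(crop(s,a[2],a[3],r,10,""),(400,400))])
cv2.imwrite("pics/"+n,cv2.convertScaleAbs(im,alpha=1.6))
o=env.get_obs(); print(o["time_s"],o["qpos"].round(1),o["tool_pos"].round(4),o["tool_rot"].round(2))
E
python3 v.py g1.png 370 215 208 144 32
```

```text
time_s: 4.53
tool_pos: [0.4753, -0.273, 0.1467]
tool_rot: [-179.9, -0.1, 90.0]
force: [-0.4, -0.2, -1.2]
grip_width: 0.0497
4.625 [-24.9  16.6  60.3 106.4 -15.8  66.   40.9] [ 0.4762 -0.2737  0.1483] [ 1.7995e+02 -4.0000e-02  8.9960e+01]
```

View pics/g1.png

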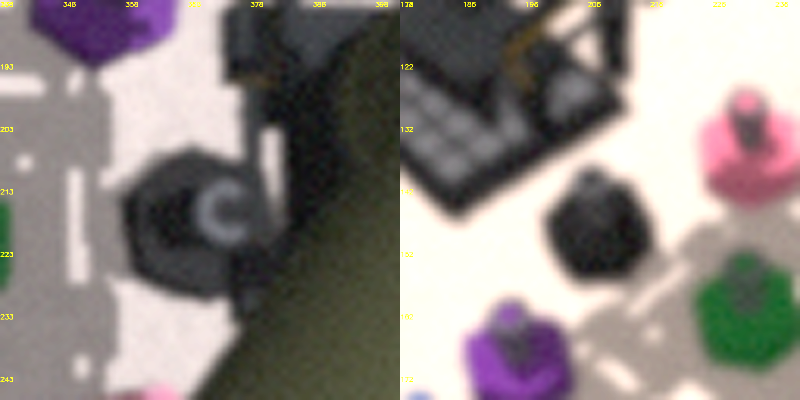

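```bash
python3 -m creep '[{"tx":0,"ty":0,"tz":0.022,"rx":0,"ry":0,"rz":0},{"tx":0,"ty":0,"tz":0.022,"rx":0,"ry":0,"rz":0},{"tx":0,"ty":0,"tz":0.022,"rx":0,"ry":0,"rz":0},{"tx":0,"ty":0,"tz":0.018,"rx":0,"ry":0,"rz":0},{"tx":0,"ty":0,"tz":0,"rx":0,"ry":0,"rz":0}]' 0.05 20
python3 v.py g2.png 370 215 208 144 32
```

```text
time_s: 5.25
tool_pos: [0.4751, -0.2738, 0.0624]
tool_rot: [-179.9, -0.0, 89.9]
force: [0.2, -0.2, 0.0]
grip_width: 0.0501
5.35 [-19.6  23.7  55.6 110.5 -23.1  57.7  46.3] [ 0.4762 -0.2746  0.0639] [1.7998e+02 2.0000e-02 8.9910e+01]
```

View pics/g2.png

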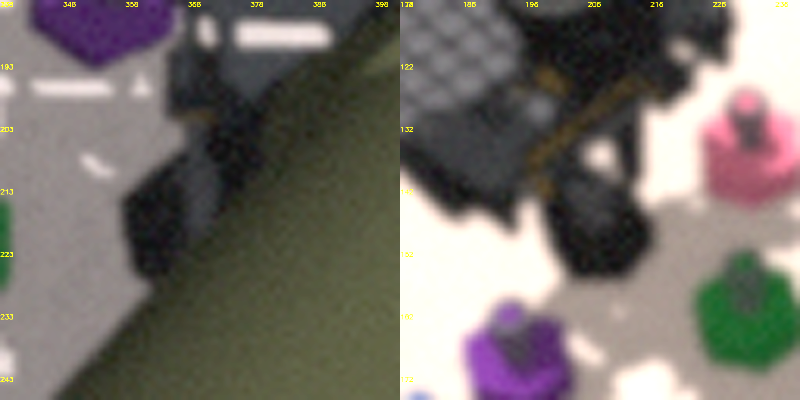

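```bash
python3 -m creep '[{"tx":0,"ty":0,"tz":0,"rx":0,"ry":0,"rz":0},{"tx":0,"ty":0,"tz":0,"rx":0,"ry":0,"rz":0},{"tx":0,"ty":0,"tz":0,"rx":0,"ry":0,"rz":0},{"tx":0,"ty":0,"tz":0,"rx":0,"ry":0,"rz":0}]' 0.0 25
python3 -m creep '[{"tx":0,"ty":0,"tz":-0.01,"rx":0,"ry":0,"rz":0},{"tx":0,"ty":0,"tz":-0.02,"rx":0,"ry":0,"rz":0},{"tx":0,"ty":0,"tz":-0.04,"rx":0,"ry":0,"rz":0},{"tx":0,"ty":0,"tz":-0.05,"rx":0,"ry":0,"rz":0},{"tx":0,"ty":0,"tz":-0.05,"rx":0,"ry":0,"rz":0},{"tx":0,"ty":0,"tz":-0.02,"rx":0,"ry":0,"rz":0},{"tx":0,"ty":0,"tz":0,"rx":0,"ry":0,"rz":0}]'
python3 v.py g3.png 370 215 208 144 50
```

```text
time_s: 5.85
tool_pos: [0.4761, -0.2743, 0.0638]
tool_rot: [180.0, -0.0, 89.9]
force: [-0.8, -0.0, 0.7]
grip_width: 0.0251
time_s: 6.72
tool_pos: [0.4765, -0.2745, 0.2548]
tool_rot: [179.8, -0.0, 89.9]
force: [0.0, 0.1, -1.3]
grip_width: 0.0254
6.825 [-30.1   9.6  64.   99.   -8.9  77.   35.5] [ 0.4753 -0.2736  0.2522] [-1.799e+02 -6.000e-02  8.993e+01]
```

View pics/g3.png

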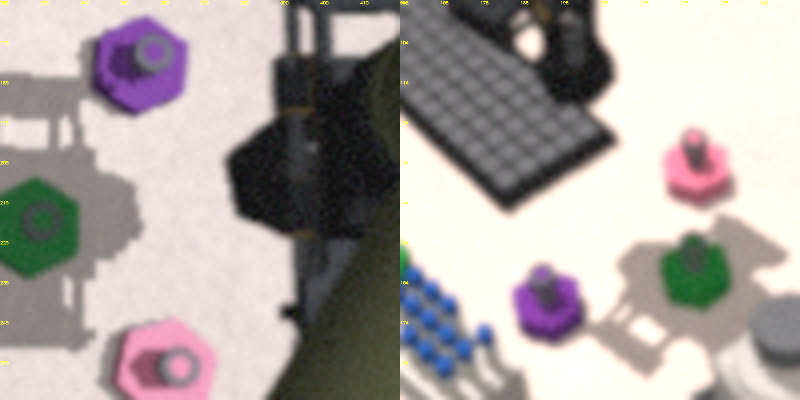

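```bash
python3 -m creep '[{"tx":0.02,"ty":0.006,"tz":0,"rx":0,"ry":0,"rz":0},{"tx":0.04,"ty":0.01,"tz":0,"rx":0,"ry":0,"rz":0},{"tx":0.045,"ty":0.01,"tz":0,"rx":0,"ry":0,"rz":0},{"tx":0.045,"ty":0.01,"tz":0,"rx":0,"ry":0,"rz":0},{"tx":0.045,"ty":0.01,"tz":0,"rx":0,"ry":0,"rz":0},{"tx":0.045,"ty":0.01,"tz":0,"rx":0,"ry":0,"rz":0},{"tx":0.045,"ty":0.009,"tz":0,"rx":0,"ry":0,"rz":0},{"tx":0.045,"ty":0,"tz":0,"rx":0,"ry":0,"rz":0},{"tx":0.045,"ty":0,"tz":0,"rx":0,"ry":0,"rz":0},{"tx":0.045,"ty":0,"tz":0,"rx":0,"ry":0,"rz":0},{"tx":0.045,"ty":0,"tz":0,"rx":0,"ry":0,"rz":0},{"tx":0.04,"ty":0,"tz":0,"rx":0,"ry":0,"rz":0},{"tx":0.03,"ty":0,"tz":0,"rx":0,"ry":0,"rz":0},{"tx":0.008,"ty":0,"tz":0,"rx":0,"ry":0,"rz":0},{"tx":0,"ty":0,"tz":0,"rx":0,"ry":0,"rz":0}]'
python3 v.py g4.png 162 184 319 215 45
```

```text
time_s: 8.7
tool_pos: [0.5419, 0.2675, 0.253]
tool_rot: [-180.0, 0.1, 89.9]
force: [-0.3, -1.1, -1.7]
grip_width: 0.0252
8.8 [-65.1  15.3  43.9  90.9 -10.7  78.2 -20.2] [0.5423 0.2663 0.2536] [1.7999e+02 5.0000e-02 8.9750e+01]
```

View pics/g4.png

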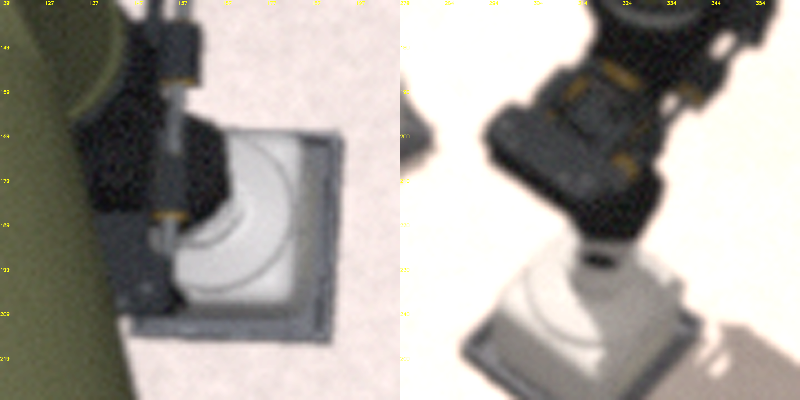

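```bash
python3 -m creep '[{"tx":0.0018,"ty":-0.001,"tz":0.02,"rx":0,"ry":0,"rz":0},{"tx":0,"ty":0,"tz":0.02,"rx":0,"ry":0,"rz":0},{"tx":0,"ty":0,"tz":0.006,"rx":0,"ry":0,"rz":0},{"tx":0,"ty":0,"tz":0,"rx":0,"ry":0,"rz":0}]'
python3 v.py g5.png 162 184 319 220 30
```

```text
time_s: 9.3
tool_pos: [0.5403, 0.2702, 0.2067]
tool_rot: [-179.9, 0.1, 89.9]
force: [-0.2, -0.2, -0.6]
grip_width: 0.0252
9.4 [-64.8  17.1  43.2  94.4 -12.1  73.3 -19.4] [0.541  0.2705 0.2079] [ 1.7996e+02 -1.0000e-02  8.9920e+01]
```

View pics/g5.png

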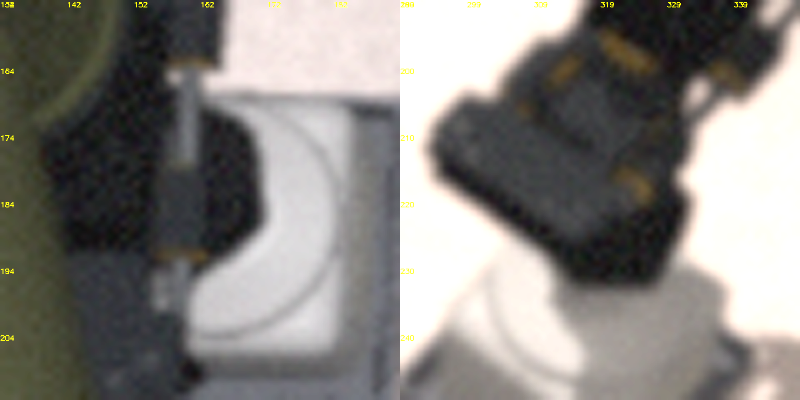

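```bash
python3 -m creep '[{"tx":-0.0015,"ty":0,"tz":0.005,"rx":0,"ry":0,"rz":0},{"tx":0,"ty":0,"tz":0.006,"rx":0,"ry":0,"rz":0},{"tx":0,"ty":0,"tz":0.005,"rx":0,"ry":0,"rz":0},{"tx":0,"ty":0,"tz":0,"rx":0,"ry":0,"rz":0}]'
python3 -m creep '[{"tx":0,"ty":0,"tz":0.004,"rx":0,"ry":0,"rz":0},{"tx":0,"ty":0,"tz":0,"rx":0,"ry":0,"rz":0}]'
```

```text
time_s: 9.9
tool_pos: [0.5404, 0.2689, 0.191]
tool_rot: [-180.0, 0.0, 89.9]
force: [-0.2, -0.4, -1.9]
grip_width: 0.0254
time_s: 10.15
tool_pos: [0.5406, 0.2689, 0.1873]
tool_rot: [-180.0, 0.0, 89.9]
force: [-0.2, -0.7, -0.9]
grip_width: 0.0253
```

```bash
for i in 1; do python3 -m creep '[{"tx":0,"ty":0,"tz":0.003,"rx":0,"ry":0,"rz":0},{"tx":0,"ty":0,"tz":0,"rx":0,"ry":0,"rz":0}]'; done
python3 -m creep '[{"tx":0,"ty":0,"tz":0.002,"rx":0,"ry":0,"rz":0},{"tx":0,"ty":0,"tz":0,"rx":0,"ry":0,"rz":0}]'
python3 -m creep '[{"tx":0,"ty":0,"tz":0.0015,"rx":0,"ry":0,"rz":0},{"tx":0,"ty":0,"tz":0,"rx":0,"ry":0,"rz":0}]'
```

```text
time_s: 10.4
tool_pos: [0.5408, 0.269, 0.1845]
tool_rot: [180.0, -0.0, 89.9]
force: [0.4, -0.9, -0.5]
grip_width: 0.0253
time_s: 10.65
tool_pos: [0.5407, 0.269, 0.1825]
tool_rot: [180.0, -0.0, 89.9]
force: [0.4, 0.8, 0.1]
grip_width: 0.0256
time_s: 10.9
tool_pos: [0.5407, 0.269, 0.181]
tool_rot: [180.0, -0.0, 89.9]
force: [0.7, 0.1, -0.8]
grip_width: 0.0254
```

```bash
python3 -m creep '[{"tx":0,"ty":0,"tz":0.001,"rx":0,"ry":0,"rz":0},{"tx":0,"ty":0,"tz":0,"rx":0,"ry":0,"rz":0}]'
python3 -m creep '[{"tx":0,"ty":0,"tz":0.001,"rx":0,"ry":0,"rz":0},{"tx":0,"ty":0,"tz":0,"rx":0,"ry":0,"rz":0}]'
```

```text
time_s: 11.15
tool_pos: [0.5408, 0.2691, 0.1809]
tool_rot: [180.0, -0.0, 89.9]
force: [-1.8, -0.4, 3.9]
grip_width: 0.0253
time_s: 11.4
tool_pos: [0.5408, 0.2691, 0.1808]
tool_rot: [-180.0, -0.1, 89.9]
force: [-4.1, -1.4, 10.5]
grip_width: 0.0254
```

```bash
python3 -m creep '[{"tx":0,"ty":0,"tz":-0.0015,"rx":0,"ry":0,"rz":0},{"tx":0,"ty":0,"tz":0,"rx":0,"ry":0,"rz":0},{"tx":0,"ty":0,"tz":0,"rx":0,"ry":0,"rz":0},{"tx":0,"ty":0,"tz":-0.01,"rx":0,"ry":0,"rz":0},{"tx":0,"ty":0,"tz":-0.03,"rx":0,"ry":0,"rz":0},{"tx":0,"ty":0,"tz":-0.04,"rx":0,"ry":0,"rz":0},{"tx":0,"ty":0,"tz":-0.03,"rx":0,"ry":0,"rz":0},{"tx":0.03,"ty":0,"tz":0,"rx":0,"ry":0,"rz":0},{"tx":0.06,"ty":0,"tz":0,"rx":0,"ry":0,"rz":0},{"tx":0.06,"ty":0,"tz":0,"rx":0,"ry":0,"rz":0},{"tx":0.02,"ty":0,"tz":0,"rx":0,"ry":0,"rz":0},{"tx":0,"ty":0,"tz":0,"rx":0,"ry":0,"rz":0}]' 0.06
python3 v.py g6.png 162 184 319 220 30
```

```text
time_s: 12.9
tool_pos: [0.539, 0.4424, 0.2882]
tool_rot: [-179.9, 0.1, 90.2]
force: [0.4, -0.7, 0.3]
grip_width: 0.0601
13.0 [-68.2  26.9  40.   73.  -16.9  86.  -30.3] [0.5411 0.4381 0.2898] [-1.7997e+02  1.0000e-01  8.9880e+01]
```

View pics/g6.png

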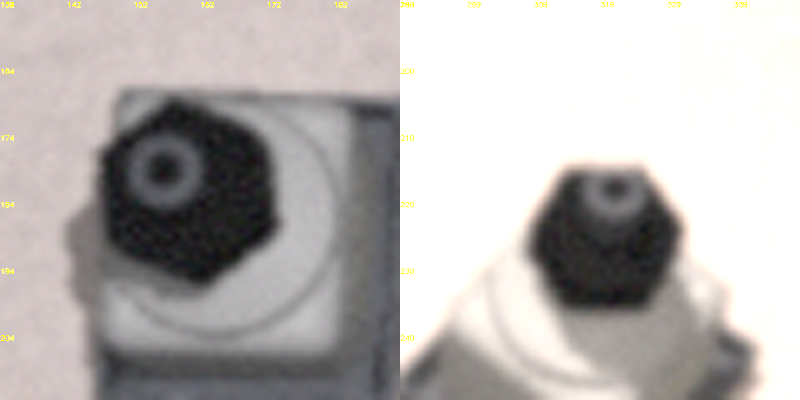

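```bash
cat > fit.py <<'E'
from h import *
from scipy.optimize import minimize
import sys
def hull(c,x,y,z,a,box,S=8):
    k=np.radians(a+30+60*np.arange(6)); P=np.c_[x+.0346*np.cos(k),y+.0346*np.sin(k)]
    X=np.vstack([np.c_[P,np.full(6,z+d)] for d in(-.013,.013)])
    p=(px(c,X)-[box[0],box[1]]+.5)*S
    m=np.zeros((box[3]*S,box[2]*S),np.float32); cv2.fillConvexPoly(m,cv2.convexHull(np.round(p*16).astype(np.int32)),1.,cv2.LINE_AA,4)
    # head: ignore region
    th=np.linspace(0,2*np.pi,40); h=np.zeros_like(m)
    H=np.vstack([np.c_[x+.013*np.cos(th),y+.013*np.sin(th),0*th+q] for q in(.157,.177)])
    cv2.fillConvexPoly(h,cv2.convexHull(np.round((px(c,H)-[box[0],box[1]]+.5)*S).astype(np.int32)),1.)
    f=lambda q:cv2.resize(q,(box[2],box[3]),interpolation=cv2.INTER_AREA)
    return cv2.GaussianBlur(f(m),(0,0),.6),f(h)>0
def run(cs,boxes,x0=.541,y0=.2687,quiet=False):
    G=[c["pixels"].astype(np.float32).mean(2)[b[1]:b[1]+b[3],b[0]:b[0]+b[2]] for c,b in zip(cs,boxes)]
    T=[np.clip((cut-g)/(cut-12),0,1) for g,cut in zip(G,CUT)]
    def cost(p):
        e=0
        for i,(c,t,b) in enumerate(zip(cs,T,boxes)):
            m,h=hull(c,p[0]+p[4+2*i] if 0 else p[0],p[1],p[2],p[3],b)
            # allow image offset through x,y only
            e+=(((m-t)**2)[~h]).sum()
        return e
    best=None
    for a in range(0,60,6):
        r=minimize(lambda q:cost([x0+q[0]*1e-3,y0+q[1]*1e-3,.135+q[2]*1e-3,a+q[3]])+.3*(q[0]**2+q[1]**2),[0,0,0,0],method="Nelder-Mead",options=dict(initial_simplex=np.array([[0,0,0,0],[2,0,0,0],[0,2,0,0],[0,0,4,0],[0,0,0,5]]),maxfev=160))
        if best is None or r.fun<best[0]: best=(r.fun,r.x,(a+r.x[3])%60)
    return best
CUT=[75,75]
if __name__=="__main__":
    t=cam("top"); s=cam("scene")
    bt=[140,162,40,40]; bs=[300,205,38,38]
    for n,cs,bx in(("top",[t],[bt]),("scene",[s],[bs]),("both",[t,s],[bt,bs])):
        b=run(cs,bx); print(n,"cost %.2f"%b[0],"dx,dy,nut_mid-mouth(mm)",b[1][:3].round(2),"yaw %.1f"%b[2])
E
python3 fit.py; python3 -c "
from h import *
for n in('top','scene'):
    c=cam(n); g=c['pixels'].mean(2).astype(int)
    print(g[172:206:3,146:180:2] if n=='top' else g[206:240:3,304:340:2])"
```

```text
top cost 30.98 dx,dy,nut_mid-mouth(mm) [ 1.39  2.43 -5.76] yaw 35.5
scene cost 61.20 dx,dy,nut_mid-mouth(mm) [-2.26  0.92  1.36] yaw 53.6
both cost 105.40 dx,dy,nut_mid-mouth(mm) [-0.3   0.95  1.68] yaw 41.4
[[126 108  87  69  28  14  14  19  22  25  39  70 102 108 103 104 115]
 [119  72  28  37  55  57  56  42  15  15  27  24  33  86 110 111 101]
 [ 87  23  28  58  38  21  38  60  36  24  19  23  18  55 107 113 114]
 [ 74  18  23  54  45  31  49  60  34  18  21  18  22  44 108 115 114]
 [ 68  25  20  22  40  53  46  31  21  21  16  19  24  30 108 118 114]
 [ 67  28  19  20  17  19  22  19  25  25  17  17  16  30  91 118 118]
 [ 70  46  19  19  18  21  20  20  23  16  21  19  31  81 115 118 118]
 [ 71  63  61  47  36  21  21  19  18  10  28  77 112 116 117 118 117]
 [ 74  85  82  80  74  67  61  50  33  77 109 113 115 115 117 116 103]
 [ 77  98 111  98  99 100  97  99 103 107 110 112 113 114 109  99 112]
 [ 79  95 112 112 104  89  97 103 105 105 106 104  97  96 111 120 120]
 [ 68  69  88  91  95  95  95  95  87  88  90  96 100 102 103 102 102]]
[[179 178 179 176 172 171 172 172 174 1
[... 161 characters left out ...]
173 172 170 171 172 176]
 [176 178 179 176 155 106  98 108 111 110 106 148 174 173 172 175 173 173]
 [176 177 177 156  77  33  54  76  41  44  74  66 135 172 173 173 176 175]
 [174 177 156  81  32  28  38  68  76  77  60  35  53 129 171 173 175 175]
 [175 161 102  36  27  27  28  34  38  32  25  19  27  60 155 175 174 170]
 [158 143  75  25  28  30  27  28  23  19  20  22  33  79 158 172 170 174]
 [155 156 132  61  24  26  29  29  31  29  26  29  44 114 145 153 169 175]
 [153 156 148  95  44  22  16  20  19  26  17  37  77  94 132 154 142 155]
 [154 158 157 142  97  65  51  53  53  55  60  77  94  93 100 128 123 155]
 [138 154 159 157 140 103 101 101 100 100  96  95  96  93  92  98  84 116]]
```

```bash
sed -i 's/T=\[.*/T=[np.clip((cut-g)\/(cut-24),0,1) for g,cut in zip(G,CUT)]/; s/^CUT=.*/CUT=[85,120]/' fit.py
cat >> fit.py <<'E'
    pics=[]
    for c,bx,r in((t,bt,run([t],[bt])),(s,bs,run([s],[bs]))):
        q=r[1]; a=np.radians(r[2]+30+60*np.arange(7)); P=np.c_[.541+q[0]/1e3+.0346*np.cos(a),.2687+q[1]/1e3+.0346*np.sin(a)]
        pts=np.vstack([np.linspace(np.r_[P[i],.148+q[2]/1e3],np.r_[P[i+1],.148+q[2]/1e3],10) for i in range(6)]+[np.linspace(np.r_[P[i],.122+q[2]/1e3],np.r_[P[i+1],.122+q[2]/1e3],10) for i in range(6)])
        pics.append(cv2.resize(crop(c,bx[0]+20,bx[1]+20,20,20,"",px(c,pts)),(400,400)))
    cv2.imwrite("pics/"+sys.argv[1],cv2.convertScaleAbs(np.hstack(pics),alpha=1.6))
E
python3 fit.py f1.png
```

```text
top cost 16.17 dx,dy,nut_mid-mouth(mm) [ 0.41  1.43 -0.87] yaw 37.9
scene cost 38.92 dx,dy,nut_mid-mouth(mm) [-2.72  0.65 -2.04] yaw 54.1
both cost 47.47 dx,dy,nut_mid-mouth(mm) [ 0.2   2.07 -1.61] yaw 40.7
```

View pics/f1.png

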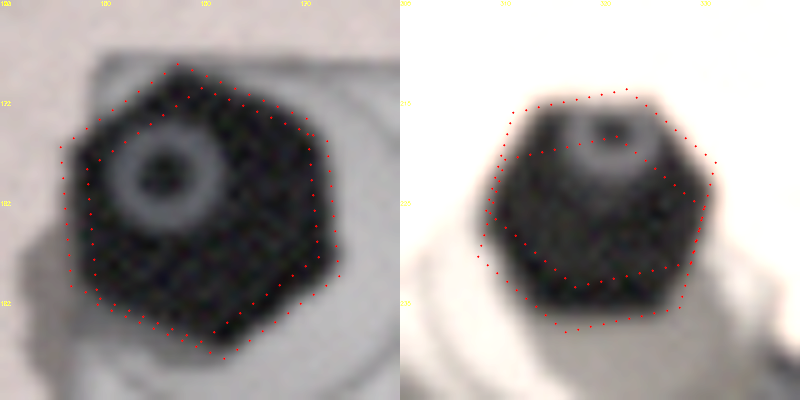

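```bash
python3 -m creep '[{"tx":-0.03,"ty":0,"tz":0,"rx":0,"ry":0,"rz":0},{"tx":-0.055,"ty":0,"tz":0,"rx":0,"ry":0,"rz":0},{"tx":-0.055,"ty":0,"tz":0,"rx":0,"ry":0,"rz":0},{"tx":-0.03,"ty":0,"tz":0,"rx":0,"ry":0,"rz":0},{"tx":0,"ty":0,"tz":0.02,"rx":0,"ry":0,"rz":7},{"tx":0,"ty":0,"tz":0.02,"rx":0,"ry":0,"rz":7},{"tx":0,"ty":0,"tz":0.02,"rx":0,"ry":0,"rz":7},{"tx":0,"ty":0,"tz":0,"rx":0,"ry":0,"rz":0},{"tx":0,"ty":0,"tz":0,"rx":0,"ry":0,"rz":0}]' 0.087
python3 -c "
from h import *
o=env.get_obs();print(o['qpos'].round(1),o['tool_pos'],o['tool_rot'])"
```

```text
time_s: 14.42
tool_pos: [0.541, 0.2696, 0.2314]
tool_rot: [180.0, -0.1, 69.1]
force: [0.9, -0.4, 0.3]
grip_width: 0.087
[-67.5  16.7  46.8  92.8 -12.5  75.9 -39.8] [0.54101742 0.26964103 0.23139631] [ 1.79964568e+02 -6.13844380e-02  6.90688684e+01]
```

```bash
python3 -m creep '[{"tx":-0.0005,"ty":0,"tz":0.02,"rx":0,"ry":0,"rz":0},{"tx":0,"ty":0,"tz":0.025,"rx":0,"ry":0,"rz":0},{"tx":0,"ty":0,"tz":0.025,"rx":0,"ry":0,"rz":0},{"tx":0,"ty":0,"tz":0.015,"rx":0,"ry":0,"rz":0},{"tx":0,"ty":0,"tz":0.0055,"rx":0,"ry":0,"rz":0},{"tx":0,"ty":0,"tz":0,"rx":0,"ry":0,"rz":0}]' 0.087
python3 v.py n1.png 162 184 319 220 30
python3 -m creep '[{"tx":0,"ty":0,"tz":0,"rx":0,"ry":0,"rz":0},{"tx":0,"ty":0,"tz":0,"rx":0,"ry":0,"rz":0},{"tx":0,"ty":0,"tz":0,"rx":0,"ry":0,"rz":0},{"tx":0,"ty":0,"tz":0,"rx":0,"ry":0,"rz":0}]' 0.05 5
```

```text
time_s: 15.18
tool_pos: [0.5408, 0.2685, 0.1402]
tool_rot: [180.0, -0.0, 68.9]
force: [0.4, -0.6, -0.0]
grip_width: 0.087
15.275 [-65.7  21.2  45.1  98.9 -16.3  66.5 -37.1] [0.5412 0.2687 0.1409] [ 1.7995e+02 -8.0000e-02  6.8920e+01]
time_s: 15.78
tool_pos: [0.5406, 0.2686, 0.1402]
tool_rot: [180.0, -0.0, 68.9]
force: [-0.1, 0.1, 0.8]
grip_width: 0.0598
```

View pics/n1.png

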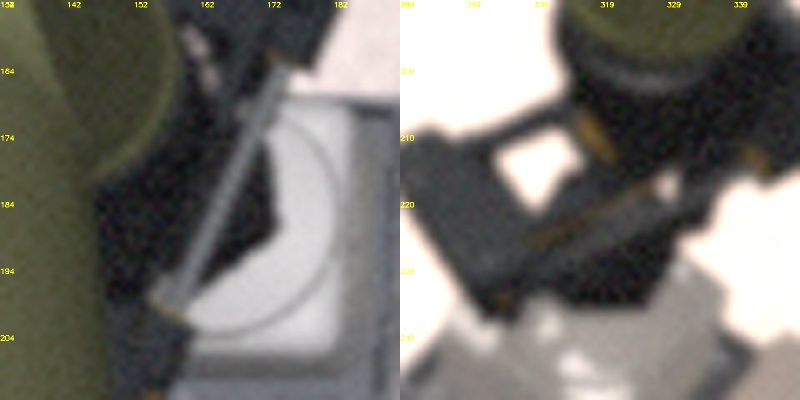

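```bash
python3 -m creep '[{"tx":0,"ty":0,"tz":0,"rx":0,"ry":0,"rz":0},{"tx":0,"ty":0,"tz":0,"rx":0,"ry":0,"rz":0}]' 0.0618 5
python3 v.py r0.png 162 184 319 220 30
python3 -m creep '[{"tx":0,"ty":0,"tz":0,"rx":0,"ry":0,"rz":-10},{"tx":0,"ty":0,"tz":0,"rx":0,"ry":0,"rz":-10},{"tx":0,"ty":0,"tz":0,"rx":0,"ry":0,"rz":-10},{"tx":0,"ty":0,"tz":0,"rx":0,"ry":0,"rz":0}]'
python3 v.py r30.png 162 184 319 220 30
python3 -c "
from h import *
o=env.get_obs(); print(o['force'],o['wrist_torque'])"
python3 - <<'E'
import cv2,numpy as np
cv2.imwrite('pics/r_a.png',cv2.resize(np.vstack([cv2.imread('pics/r0.png'),cv2.imread('pics/r30.png')]),(600,600)))
E
```

```text
time_s: 16.02
tool_pos: [0.5405, 0.2685, 0.14]
tool_rot: [180.0, -0.0, 68.9]
force: [-0.3, -0.6, 0.6]
grip_width: 0.0615
16.125 [-65.7  21.3  45.   98.9 -16.3  66.5 -37.1] [0.5405 0.2685 0.14  ] [-180.     -0.     68.92]
time_s: 16.62
tool_pos: [0.5407, 0.2685, 0.1403]
tool_rot: [180.0, -0.0, 98.8]
force: [-0.3, -0.4, -0.7]
grip_width: 0.0617
16.725 [-61.5  20.   39.5  98.8 -13.8  66.1  -9.3] [0.5406 0.2685 0.1401] [ 1.7999e+02 -1.0000e-02  9.8730e+01]
[ 0.10814708  0.13839484 -0.02806778] [-0.08900865 -0.03106995 -0.00527177]
```

View pics/r_a.png

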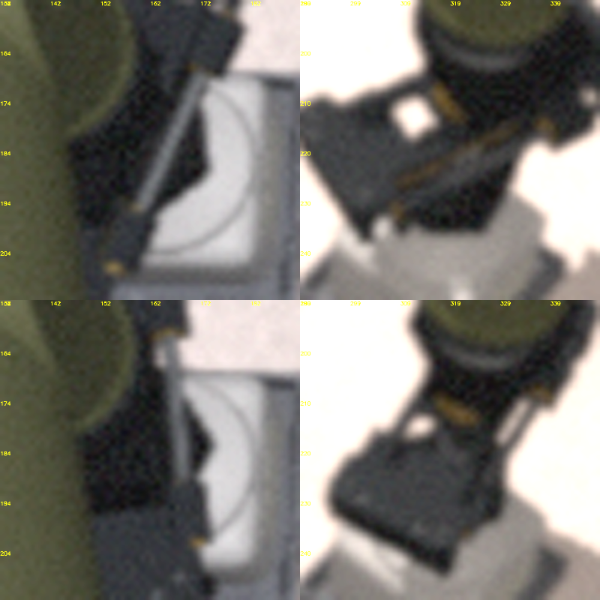

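```bash
python3 -m creep '[{"tx":0,"ty":0,"tz":0,"rx":0,"ry":0,"rz":-8},{"tx":0,"ty":0,"tz":0,"rx":0,"ry":0,"rz":-8},{"tx":0,"ty":0,"tz":0,"rx":0,"ry":0,"rz":-8},{"tx":0,"ty":0,"tz":0,"rx":0,"ry":0,"rz":-6},{"tx":0,"ty":0,"tz":0,"rx":0,"ry":0,"rz":0}]'
python3 v.py r60.png 162 184 319 220 30
python3 -m creep '[{"tx":0,"ty":0,"tz":0,"rx":0,"ry":0,"rz":-8},{"tx":0,"ty":0,"tz":0,"rx":0,"ry":0,"rz":-8},{"tx":0,"ty":0,"tz":0,"rx":0,"ry":0,"rz":-8},{"tx":0,"ty":0,"tz":0,"rx":0,"ry":0,"rz":-6},{"tx":0,"ty":0,"tz":0,"rx":0,"ry":0,"rz":0}]'
python3 v.py r90.png 162 184 319 220 30
python3 - <<'E'
import cv2,numpy as np
cv2.imwrite('pics/r_b.png',cv2.resize(np.vstack([cv2.imread('pics/r60.png'),cv2.imread('pics/r90.png')]),(600,600)))
E
```

```text
time_s: 17.35
tool_pos: [0.5406, 0.2686, 0.1401]
tool_rot: [180.0, -0.0, 128.7]
force: [1.4, -0.1, 0.9]
grip_width: 0.0617
17.45 [-57.4  19.1  34.4  98.7 -11.6  65.8  19. ] [0.5405 0.2686 0.14  ] [180.     0.   128.75]
time_s: 18.08
tool_pos: [0.5405, 0.2685, 0.14]
tool_rot: [180.0, -0.0, 158.8]
force: [-0.5, -0.1, 0.3]
grip_width: 0.0621
18.175 [-53.5  18.4  29.5  98.6  -9.8  65.7  47.5] [0.5404 0.2685 0.1399] [-1.7999e+02 -1.0000e-02  1.5876e+02]
```

View pics/r_b.png

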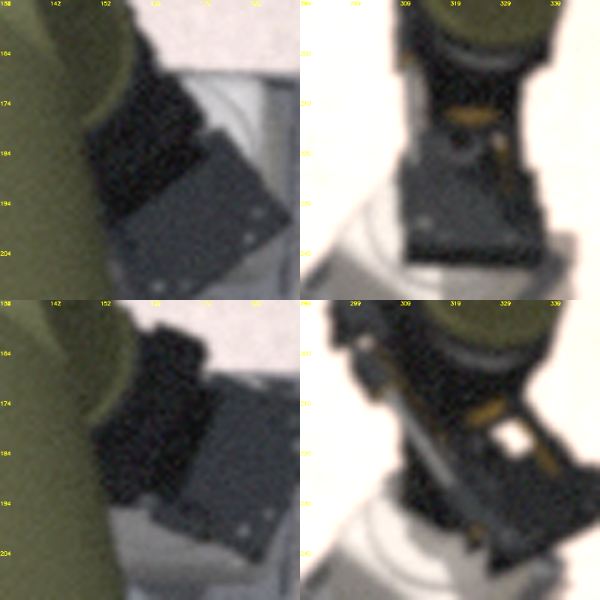

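```bash
python3 -m creep '[{"tx":0,"ty":0,"tz":0,"rx":0,"ry":0,"rz":-8},{"tx":0,"ty":0,"tz":0,"rx":0,"ry":0,"rz":-8},{"tx":0,"ty":0,"tz":0,"rx":0,"ry":0,"rz":-8},{"tx":0,"ty":0,"tz":0,"rx":0,"ry":0,"rz":-6},{"tx":0,"ty":0,"tz":0,"rx":0,"ry":0,"rz":0}]'
python3 v.py r120.png 162 184 319 220 30
python3 -m creep '[{"tx":0,"ty":0,"tz":0,"rx":0,"ry":0,"rz":-8},{"tx":0,"ty":0,"tz":0,"rx":0,"ry":0,"rz":-6},{"tx":0,"ty":0,"tz":0,"rx":0,"ry":0,"rz":0}]'
python3 v.py r134.png 162 184 319 220 30
python3 - <<'E'
import cv2,numpy as np
cv2.imwrite('pics/r_c.png',cv2.resize(np.vstack([cv2.imread('pics/r120.png'),cv2.imread('pics/r134.png')]),(600,600)))
E
```

```text
time_s: 18.8
tool_pos: [0.5405, 0.2685, 0.14]
tool_rot: [180.0, -0.0, -171.2]
force: [-0.7, 0.8, -0.1]
grip_width: 0.0619
18.9 [-49.8  17.8  24.9  98.4  -8.2  65.5  76.2] [0.5404 0.2685 0.1399] [-1.7999e+02 -2.0000e-02 -1.7125e+02]
time_s: 19.27
tool_pos: [0.5405, 0.2685, 0.14]
tool_rot: [-180.0, -0.0, -157.2]
force: [0.7, 0.5, 0.1]
grip_width: 0.0622
19.375 [-48.1  17.6  22.8  98.4  -7.4  65.5  89.6] [0.5404 0.2685 0.1399] [-1.8000e+02 -2.0000e-02 -1.5725e+02]
```

View pics/r_c.png

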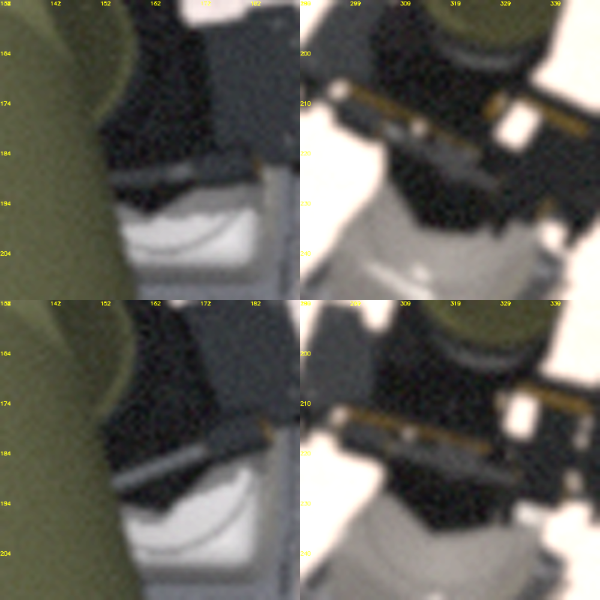

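```bash
python3 -m creep '[{"tx":0,"ty":0,"tz":0,"rx":0,"ry":0,"rz":0},{"tx":0,"ty":0,"tz":0,"rx":0,"ry":0,"rz":0}]' 0.07 5
python3 -m creep '[{"tx":0,"ty":0,"tz":0,"rx":0,"ry":0,"rz":0},{"tx":0,"ty":0,"tz":0,"rx":0,"ry":0,"rz":0}]' 0.062 15
python3 v.py s0.png 162 184 319 220 30
python3 -m creep '[{"tx":0,"ty":0,"tz":0,"rx":0,"ry":0,"rz":8},{"tx":0,"ty":0,"tz":0,"rx":0,"ry":0,"rz":8},{"tx":0,"ty":0,"tz":0,"rx":0,"ry":0,"rz":8},{"tx":0,"ty":0,"tz":0,"rx":0,"ry":0,"rz":8},{"tx":0,"ty":0,"tz":0,"rx":0,"ry":0,"rz":8},{"tx":0,"ty":0,"tz":0,"rx":0,"ry":0,"rz":8},{"tx":0,"ty":0,"tz":0,"rx":0,"ry":0,"rz":8},{"tx":0,"ty":0,"tz":0,"rx":0,"ry":0,"rz":8},{"tx":0,"ty":0,"tz":0,"rx":0,"ry":0,"rz":8},{"tx":0,"ty":0,"tz":0,"rx":0,"ry":0,"rz":8},{"tx":0,"ty":0,"tz":0,"rx":0,"ry":0,"rz":0}]'
python3 -c "
from h import *
o=env.get_obs(); print(o['force'],o['wrist_torque'],o['qpos'].round(1),o['tool_rot'],o['grip_width'])"
```

```text
time_s: 19.62
tool_pos: [0.5405, 0.2685, 0.14]
tool_rot: [-180.0, -0.0, -157.1]
force: [-0.1, -0.1, 0.7]
grip_width: 0.0686
time_s: 19.88
tool_pos: [0.5405, 0.2685, 0.1401]
tool_rot: [180.0, 0.0, -157.1]
force: [-0.4, -0.1, 0.6]
grip_width: 0.0631
19.975 [-48.1  17.6  22.8  98.4  -7.4  65.5  89.8] [0.5405 0.2685 0.1401] [ 1.8000e+02  1.0000e-02 -1.5709e+02]
time_s: 21.35
tool_pos: [0.5405, 0.2686, 0.1401]
tool_rot: [180.0, 0.0, 123.0]
force: [-0.3, 0.1, -0.4]
grip_width: 0.0619
[-0.34550965  0.06799256 -0.41417544] [-0.05921861  0.02455018 -0.0168031 ] [-58.1  19.2  35.2  98.7 -12.   65.9  13.5] [1.79997230e+02 8.15353383e-03 1.23004946e+02] 0.061854170567861265
```

View pics/s0.png

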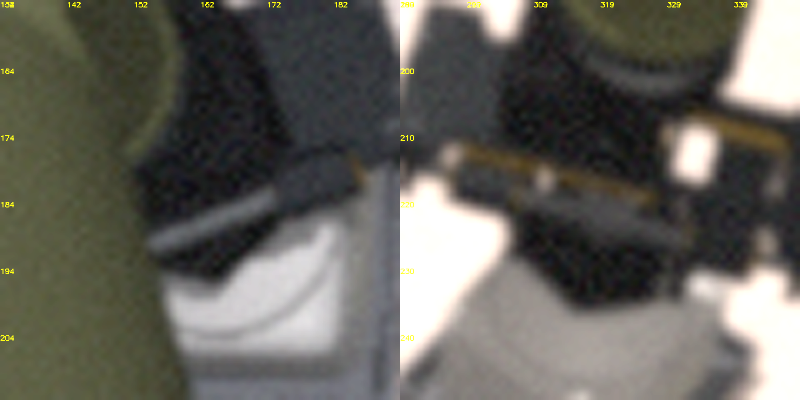

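```bash
cat > q.py <<'E'
from h import *
o=env.get_obs(); print("  F",o['force'].round(1),"M",o['wrist_torque'].round(2),"q7",o['qpos'][6].round(1),"q3",o['qpos'][2].round(1),"yaw",o['tool_rot'][2].round(1),"w",round(o['grip_width'],4))
E
python3 -m creep '[{"tx":0,"ty":0,"tz":0,"rx":0,"ry":0,"rz":8},{"tx":0,"ty":0,"tz":0,"rx":0,"ry":0,"rz":8},{"tx":0,"ty":0,"tz":0,"rx":0,"ry":0,"rz":8},{"tx":0,"ty":0,"tz":0,"rx":0,"ry":0,"rz":0}]'; python3 q.py
python3 -m creep '[{"tx":0,"ty":0,"tz":0,"rx":0,"ry":0,"rz":8},{"tx":0,"ty":0,"tz":0,"rx":0,"ry":0,"rz":8},{"tx":0,"ty":0,"tz":0,"rx":0,"ry":0,"rz":0}]'; python3 q.py
```

```text
time_s: 21.85
tool_pos: [0.5406, 0.2685, 0.1401]
tool_rot: [180.0, 0.0, 99.1]
force: [0.1, -0.3, 0.5]
grip_width: 0.062
  F [ 0.1 -0.3  0.5] M [-0.05  0.04 -0.04] q7 -9.0 q3 39.2 yaw 99.1 w 0.062
time_s: 22.22
tool_pos: [0.5405, 0.2685, 0.1401]
tool_rot: [180.0, 0.0, 83.2]
force: [-0.0, -0.1, 0.0]
grip_width: 0.0618
  F [-0.  -0.1  0. ] M [-0.08  0.    0.01] q7 -24.0 q3 42.0 yaw 83.2 w 0.0618
```

```bash
for i in 1 2; do python3 -m creep '[{"tx":0,"ty":0,"tz":0,"rx":0,"ry":0,"rz":8},{"tx":0,"ty":0,"tz":0,"rx":0,"ry":0,"rz":8},{"tx":0,"ty":0,"tz":0,"rx":0,"ry":0,"rz":0}]' >/dev/null; python3 q.py; done; python3 v.py s1.png 162 184 319 220 30
```

```text
F [ 0.2 -0.1 -0.1] M [-0.07  0.06  0.05] q7 -38.8 q3 44.9 yaw 67.2 w 0.0618
  F [ 0.1  0.4 -0.6] M [-0.12  0.14  0.06] q7 -53.6 q3 48.0 yaw 51.3 w 0.0621
23.075 [-67.8  22.1  48.   99.  -17.7  66.8 -53.7] [0.5405 0.2686 0.1401] [-1.800e+02 -1.000e-02  5.122e+01]
```

View pics/s1.png

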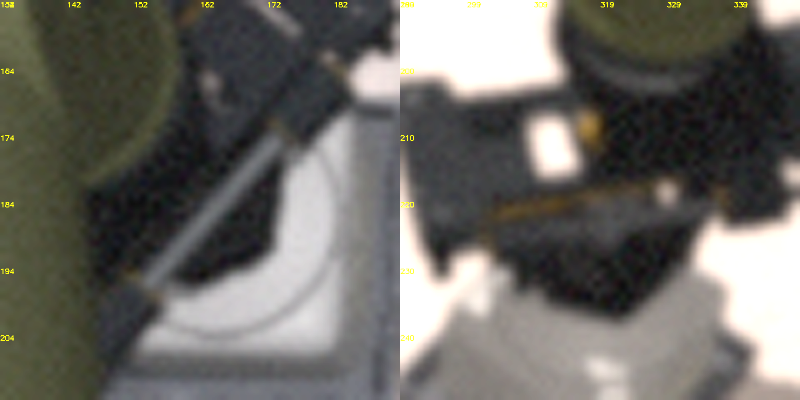

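```bash
for i in 1 2; do python3 -m creep '[{"tx":0,"ty":0,"tz":0,"rx":0,"ry":0,"rz":8},{"tx":0,"ty":0,"tz":0,"rx":0,"ry":0,"rz":8},{"tx":0,"ty":0,"tz":0,"rx":0,"ry":0,"rz":0}]' >/dev/null; python3 q.py; done
```

```text
F [ 0.7 -0.3 -0.7] M [-0.08  0.13 -0.02] q7 -68.4 q3 51.2 yaw 35.2 w 0.0621
  F [ 0.8 -0.3 -0.2] M [-0.09  0.13  0.04] q7 -82.9 q3 54.4 yaw 19.2 w 0.062
```

```bash
for i in 1 2; do python3 -m creep '[{"tx":0,"ty":0,"tz":0,"rx":0,"ry":0,"rz":8},{"tx":0,"ty":0,"tz":0,"rx":0,"ry":0,"rz":8},{"tx":0,"ty":0,"tz":0,"rx":0,"ry":0,"rz":0}]' >/dev/null; python3 q.py; done;  python3 v.py s2.png 162 184 319 220 30
```

```text
F [ 0.7 -0.5 -0.1] M [-0.17  0.24 -0.26] q7 -97.3 q3 57.8 yaw 3.2 w 0.0629
  F [ 5.8 -1.4 -4.8] M [-0.02 -1.25 -0.23] q7 -111.5 q3 61.3 yaw -12.9 w 0.066
24.675 [ -76.7   27.4   61.3   99.2  -25.6   68.5 -111.4] [0.543  0.268  0.1404] [-179.91   -0.31  -12.86]
```

View pics/s2.png

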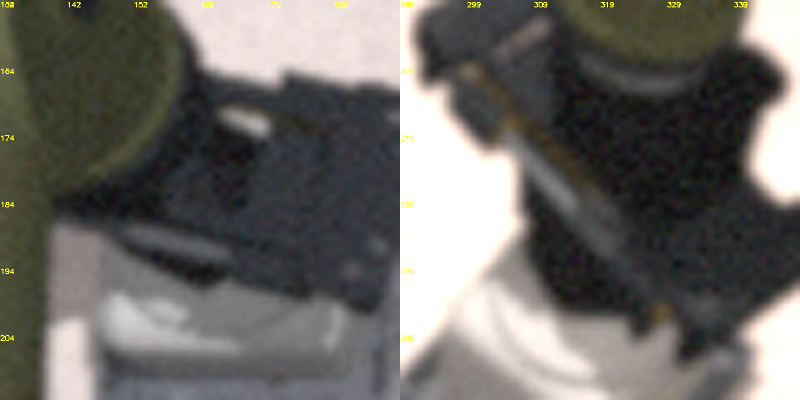

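```bash
python3 -m creep '[{"tx":0,"ty":0,"tz":0,"rx":0,"ry":0,"rz":0},{"tx":0,"ty":0,"tz":0,"rx":0,"ry":0,"rz":0},{"tx":0,"ty":0,"tz":0,"rx":0,"ry":0,"rz":-7},{"tx":0,"ty":0,"tz":0,"rx":0,"ry":0,"rz":-7},{"tx":0,"ty":0,"tz":0,"rx":0,"ry":0,"rz":0}]' 0.076 15; python3 q.py
python3 -m creep '[{"tx":0,"ty":0,"tz":0,"rx":0,"ry":0,"rz":0},{"tx":0,"ty":0,"tz":0,"rx":0,"ry":0,"rz":0},{"tx":0,"ty":0,"tz":0,"rx":0,"ry":0,"rz":0}]' 0.05 20; python3 q.py
python3 -m creep '[{"tx":0,"ty":0,"tz":0,"rx":0,"ry":0,"rz":3},{"tx":0,"ty":0,"tz":0,"rx":0,"ry":0,"rz":0}]' 0.05 35; python3 q.py
```

```text
time_s: 25.3
tool_pos: [0.5402, 0.2687, 0.1401]
tool_rot: [-179.9, 0.0, 0.9]
force: [-0.1, 0.8, 0.2]
grip_width: 0.0758
  F [-0.1  0.8  0.2] M [-0.06  0.15  0.01] q7 -99.3 q3 58.2 yaw 0.9 w 0.0758
time_s: 25.68
tool_pos: [0.5405, 0.2685, 0.1401]
tool_rot: [180.0, 0.0, 0.9]
force: [-0.9, -0.2, 0.3]
grip_width: 0.0603
  F [-0.9 -0.2  0.3] M [-0.09  0.18  0.08] q7 -99.3 q3 58.2 yaw 0.9 w 0.0603
time_s: 25.92
tool_pos: [0.5405, 0.2685, 0.14]
tool_rot: [180.0, -0.0, -2.1]
force: [-0.5, -0.3, -0.8]
grip_width: 0.0605
  F [-0.5 -0.3 -0.8] M [-0.13  0.11  0.06] q7 -102.0 q3 58.9 yaw -2.1 w 0.0605
```

```bash
for i in 1 2 3; do python3 -m creep '[{"tx":0,"ty":0,"tz":0,"rx":0,"ry":0,"rz":2.5},{"tx":0,"ty":0,"tz":0,"rx":0,"ry":0,"rz":0}]' 0.05 35 >/dev/null; python3 q.py; done
```

```text
F [ 1.  -0.1 -0.6] M [-0.17  0.06  0.28] q7 -104.2 q3 59.4 yaw -4.5 w 0.0604
  F [ 1.1 -0.  -2.6] M [-0.12  0.    0.31] q7 -106.4 q3 59.9 yaw -7.1 w 0.0606
  F [ 1.5 -1.2 -2.8] M [-0.11 -0.04  0.29] q7 -108.6 q3 60.5 yaw -9.6 w 0.0604
```

```bash
for i in 1 2 3; do python3 -m creep '[{"tx":0,"ty":0,"tz":0.0001,"rx":0,"ry":0,"rz":2.5},{"tx":0,"ty":0,"tz":0,"rx":0,"ry":0,"rz":0}]' 0.05 40 >/dev/null; python3 q.py; done
```

```text
F [ 1.2 -0.2 -2.5] M [-0.11 -0.01 -0.05] q7 -110.9 q3 61.0 yaw -12.1 w 0.0599
  F [ 2.1 -0.8 -3.1] M [-0.16 -0.02  0.49] q7 -113.0 q3 61.6 yaw -14.6 w 0.0605
  F [ 0.8 -0.4 -2.7] M [-0.21  0.05  0.63] q7 -115.2 q3 62.1 yaw -17.1 w 0.0603
```

```bash
for i in 1 2 3; do python3 -m creep '[{"tx":0,"ty":0,"tz":0.0001,"rx":0,"ry":0,"rz":2.5},{"tx":0,"ty":0,"tz":0,"rx":0,"ry":0,"rz":0}]' 0.05 45 >/dev/null; python3 q.py; done; python3 v.py s3.png 162 184 319 220 30
```

```text
F [-0.2  0.9 -2.5] M [ 0.05  0.06 -1.06] q7 -117.6 q3 62.7 yaw -19.8 w 0.06
  F [-0.2 -0.3 -1.9] M [-0.12  0.12  0.43] q7 -119.6 q3 63.2 yaw -22.1 w 0.0605
  F [ 0.  -1.5 -1.3] M [-0.25  0.19  0.91] q7 -121.8 q3 63.7 yaw -24.5 w 0.0602
28.275 [ -78.2   28.8   63.7   99.3  -27.5   69.4 -121.8] [0.5405 0.2685 0.1395] [-1.7997e+02  3.0000e-02 -2.4600e+01]
```

View pics/s3.png

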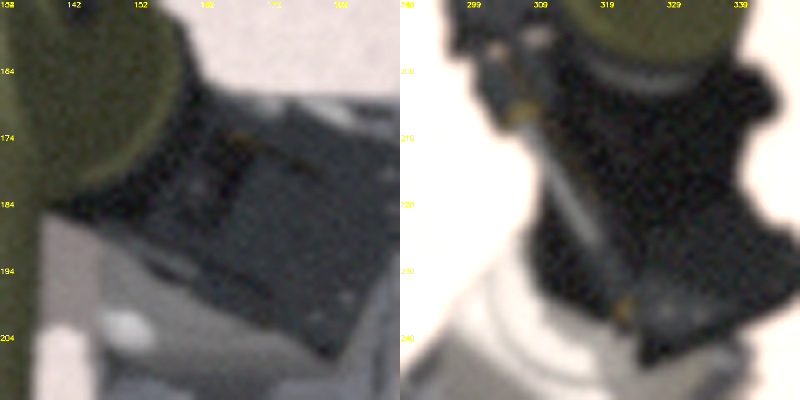

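```bash
python3 -m creep '[{"tx":0,"ty":0,"tz":0,"rx":0,"ry":0,"rz":0},{"tx":0,"ty":0,"tz":0,"rx":0,"ry":0,"rz":0},{"tx":0,"ty":0,"tz":0,"rx":0,"ry":0,"rz":0},{"tx":0,"ty":0,"tz":-0.015,"rx":0,"ry":0,"rz":0},{"tx":0,"ty":0,"tz":-0.03,"rx":0,"ry":0,"rz":-10},{"tx":0,"ty":0,"tz":-0.03,"rx":0,"ry":0,"rz":-10},{"tx":0,"ty":0,"tz":-0.03,"rx":0,"ry":0,"rz":-10},{"tx":0,"ty":0,"tz":-0.015,"rx":0,"ry":0,"rz":-10},{"tx":0.01,"ty":-0.032,"tz":0,"rx":0,"ry":0,"rz":0},{"tx":0.017,"ty":-0.055,"tz":0,"rx":0,"ry":0,"rz":0},{"tx":0.017,"ty":-0.055,"tz":0,"rx":0,"ry":0,"rz":0},{"tx":0.006,"ty":-0.02,"tz":0,"rx":0,"ry":0,"rz":0},{"tx":0,"ty":0,"tz":0,"rx":0,"ry":0,"rz":0}]' 0.087 
python3 v.py g7.png 162 184 319 220 30; python3 fit.py f2.png
```

```text
time_s: 29.9
tool_pos: [0.545, 0.44, 0.2596]
tool_rot: [180.0, -0.0, 15.6]
force: [1.0, -0.8, 0.4]
grip_width: 0.0869
30.0 [-75.8  31.9  53.6  75.6 -25.2  84.7 -98.9] [0.5464 0.4362 0.2603] [ 1.7994e+02 -5.0000e-02  1.5300e+01]
top cost 12.07 dx,dy,nut_mid-mouth(mm) [  1.01   1.63 -11.55] yaw 9.9
scene cost 39.33 dx,dy,nut_mid-mouth(mm) [-0.92  0.58 -3.74] yaw 59.3
both cost 40.69 dx,dy,nut_mid-mouth(mm) [-0.04  1.17 -7.44] yaw 7.6
```

View pics/g7.png

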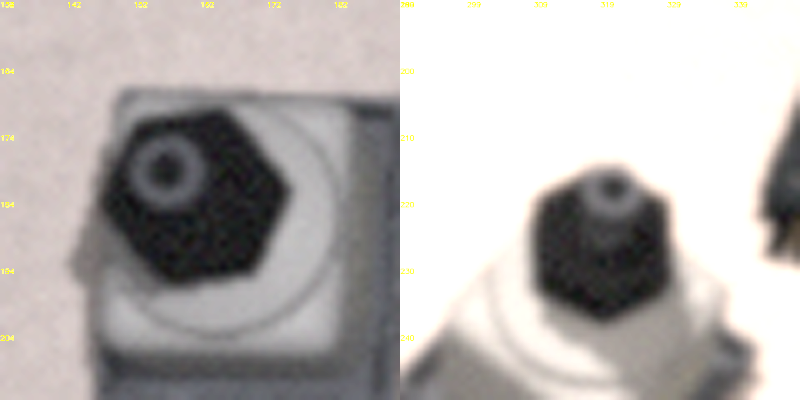

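View pics/f2.png

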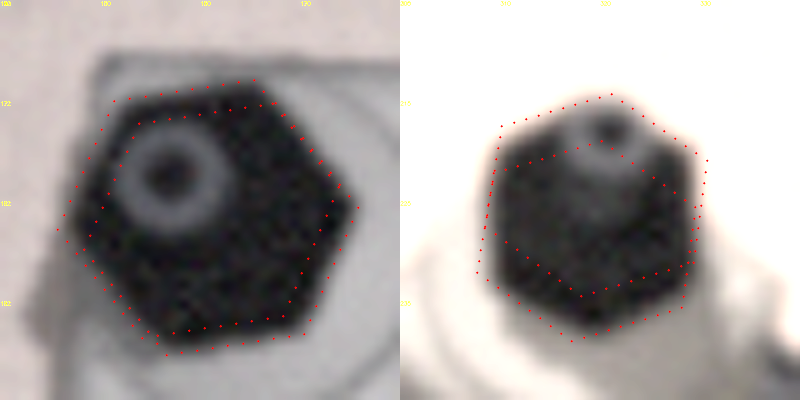

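```bash
cat > z.py <<'E'
from fit import *
t=cam("top"); s=cam("scene")
import copy
def load(n):
    im=cv2.imread("pics/"+n); out=[]
    for c,(u,v),im2 in((t,(162,184),im[:,:400]),(s,(319,220),im[:,400:])):
        c=dict(c); g=cv2.resize(im2,(60,60),interpolation=cv2.INTER_AREA).astype(float)/1.6
        p=np.full((384,512,3),150.); p[v-30:v+30,u-30:u+30]=g
        c["pixels"]=p; out.append(c)
    return out
B=[[142,164,38,36],[304,210,32,32]]
def dofit(c,i,x,y,zfix=None):
    b=B[i]; g=c["pixels"].mean(2)[b[1]:b[1]+b[3],b[0]:b[0]+b[2]]
    cut=[85,120][i]; T=np.clip((cut-g)/(cut-24),0,1)
    best=None
    for a0 in range(0,60,5):
      f=lambda q:(((lambda m,h:((m-T)**2)[~h].sum())(*hull(c,x+q[2]*1e-3,y+q[3]*1e-3,.135+q[0]*1e-3,a0+q[1],b)))+.5*(q[2]**2+q[3]**2))
      r=minimize(f,[0,0,0,0],method="Nelder-Mead",options=dict(initial_simplex=np.array([[0,0,0,0],[5,0,0,0],[0,4,0,0],[0,0,1,0],[0,0,0,1.]]),maxfev=150))
      if best is None or r.fun<best[0]: best=(r.fun,r.x[0],(a0+r.x[1])%60,r.x[2:])
    return best
if __name__=="__main__":
    for n in sys.argv[1:]:
        cs=load(n)
        for i in(0,1):
            b=dofit(cs[i],i,.541,.2687); print(n,["top","scene"][i],"cost %.1f z %.1f yaw %.1f"%b[:3],b[3].round(1))
E
sed -i 's/^CUT=.*/CUT=[85,120]/' fit.py; python3 z.py g6.png g7.png
```

```text
g6.png top cost 16.5 z -0.6 yaw 36.4 [0.5 1.4]
g6.png scene cost 25.2 z -2.8 yaw 50.3 [-1.2  1.3]
g7.png top cost 12.4 z -9.3 yaw 10.1 [0.7 0.9]
g7.png scene cost 23.0 z -8.0 yaw 4.7 [-0.9  1.2]
```

```bash
python3 -m creep '[{"tx":0,"ty":0,"tz":0,"rx":0,"ry":0,"rz":-10},{"tx":0,"ty":0,"tz":0,"rx":0,"ry":0,"rz":-10.5},{"tx":-0.02,"ty":0.025,"tz":0,"rx":0,"ry":0,"rz":0},{"tx":-0.031,"ty":0.042,"tz":0,"rx":0,"ry":0,"rz":0},{"tx":-0.031,"ty":0.042,"tz":0,"rx":0,"ry":0,"rz":0},{"tx":-0.02,"ty":0.0245,"tz":0,"rx":0,"ry":0,"rz":0},{"tx":0,"ty":0,"tz":0.02,"rx":0,"ry":0,"rz":0},{"tx":0,"ty":0,"tz":0.005,"rx":0,"ry":0,"rz":0},{"tx":0,"ty":0,"tz":0,"rx":0,"ry":0,"rz":0}]' 0.087 20; python3 q.py
```

```text
time_s: 31.32
tool_pos: [0.5407, 0.2713, 0.2337]
tool_rot: [-180.0, 0.1, 36.0]
force: [0.9, 0.8, 0.4]
grip_width: 0.0873
  F [0.9 0.8 0.4] M [-0.08  0.12 -0.02] q7 -70.5 q3 54.3 yaw 36.0 w 0.0873
```

```bash
python3 -m creep '[{"tx":-0.0016,"ty":0.0023,"tz":0.02,"rx":0,"ry":0,"rz":0},{"tx":0,"ty":0,"tz":0.025,"rx":0,"ry":0,"rz":0},{"tx":0,"ty":0,"tz":0.025,"rx":0,"ry":0,"rz":0},{"tx":0,"ty":0,"tz":0.018,"rx":0,"ry":0,"rz":0},{"tx":0,"ty":0,"tz":0.007,"rx":0,"ry":0,"rz":0},{"tx":0,"ty":0,"tz":0,"rx":0,"ry":0,"rz":0},{"tx":0,"ty":0,"tz":0,"rx":0,"ry":0,"rz":0}]' 0.087 20; python3 q.py
python3 -m creep '[{"tx":0,"ty":0,"tz":0,"rx":0,"ry":0,"rz":0},{"tx":0,"ty":0,"tz":0,"rx":0,"ry":0,"rz":0},{"tx":0,"ty":0,"tz":0,"rx":0,"ry":0,"rz":0},{"tx":0,"ty":0,"tz":0,"rx":0,"ry":0,"rz":0}]' 0.05 20; python3 q.py
```

```text
time_s: 32.2
tool_pos: [0.5421, 0.2674, 0.1403]
tool_rot: [180.0, -0.1, 35.9]
force: [0.0, -0.1, 0.4]
grip_width: 0.0874
  F [ 0.  -0.1  0.4] M [-0.12  0.1   0.01] q7 -67.1 q3 52.0 yaw 35.9 w 0.0874
time_s: 32.7
tool_pos: [0.5407, 0.2686, 0.1396]
tool_rot: [-179.9, 0.0, 36.0]
force: [-2.2, 3.0, 0.8]
grip_width: 0.0607
  F [-2.2  3.   0.8] M [0.49 0.7  0.06] q7 -67.1 q3 51.9 yaw 36.0 w 0.0607
```

```bash
python3 -m creep '[{"tx":0,"ty":-0.0018,"tz":0,"rx":0,"ry":0,"rz":0},{"tx":0,"ty":0,"tz":0,"rx":0,"ry":0,"rz":0}]' 0.05 40 >/dev/null; python3 q.py
for i in 1 2 3 4; do python3 -m creep '[{"tx":0,"ty":0,"tz":0.0001,"rx":0,"ry":0,"rz":2},{"tx":0,"ty":0,"tz":0,"rx":0,"ry":0,"rz":0}]' 0.05 45 >/dev/null; python3 q.py; done
```

```text
F [-0.   0.9  0.9] M [0.13 0.3  0.25] q7 -67.3 q3 51.9 yaw 35.9 w 0.0606
  F [-0.8  0.6  2.5] M [-0.04  0.2  -0.22] q7 -69.2 q3 52.4 yaw 33.8 w 0.0598
  F [-0.6 -0.7  4.1] M [0.03 0.38 0.17] q7 -71.0 q3 52.8 yaw 31.8 w 0.0606
  F [-0.7 -1.3  6. ] M [-0.16  0.38  0.3 ] q7 -72.8 q3 53.2 yaw 29.8 w 0.0602
  F [-1.  -0.9  6. ] M [-0.14  0.41  0.62] q7 -74.6 q3 53.6 yaw 27.9 w 0.0602
```

```bash

for i in 1 2 3 4; do python3 -m creep '[{"tx":0,"ty":0,"tz":0,"rx":0,"ry":0,"rz":3},{"tx":0,"ty":0,"tz":0,"rx":0,"ry":0,"rz":0},{"tx":0,"ty":0,"tz":0,"rx":0,"ry":0,"rz":0}]' 0.05 45 >/dev/null; python3 q.py; done
```

```text
F [-2.   1.   9.9] M [ 0.09  0.45 -0.16] q7 -77.4 q3 54.3 yaw 24.7 w 0.0604
  F [-0.7 -0.2  7.3] M [ 0.08  0.3  -0.13] q7 -80.1 q3 54.9 yaw 21.7 w 0.0598
  F [0.6 0.3 5.8] M [ 0.03 -0.   -0.08] q7 -82.8 q3 55.5 yaw 18.8 w 0.0604
  F [0.6 0.6 4.9] M [ 0.13  0.01 -0.04] q7 -85.4 q3 56.1 yaw 15.8 w 0.0599
```

```bash

for i in 1 2 3; do python3 -m creep '[{"tx":0,"ty":0,"tz":0,"rx":0,"ry":0,"rz":2}]' 0.05 45 >/dev/null; python3 q.py; done
python3 -m creep '[{"tx":0,"ty":0,"tz":0,"rx":0,"ry":0,"rz":0},{"tx":0,"ty":0,"tz":0,"rx":0,"ry":0,"rz":0},{"tx":0,"ty":0,"tz":0,"rx":0,"ry":0,"rz":0}]' 0.087; python3 q.py
```

```text
F [0.6 1.  5.5] M [ 0.15  0.01 -0.01] q7 -87.3 q3 56.6 yaw 13.7 w 0.0599
  F [0.8 1.1 4.8] M [0.13 0.04 0.05] q7 -89.1 q3 57.0 yaw 11.7 w 0.0603
  F [0.5 1.3 5.3] M [ 0.23  0.01 -0.05] q7 -90.9 q3 57.4 yaw 9.7 w 0.0601
time_s: 36.2
tool_pos: [0.54, 0.2684, 0.1385]
tool_rot: [180.0, 0.1, 9.9]
force: [-0.0, 0.7, -0.6]
grip_width: 0.0817
  F [-0.   0.7 -0.6] M [-0.05  0.16  0.02] q7 -90.7 q3 57.4 yaw 9.9 w 0.0817
```

```bash
python3 -m creep '[{"tx":0,"ty":0,"tz":-0.02,"rx":0,"ry":0,"rz":0},{"tx":0,"ty":0,"tz":-0.04,"rx":0,"ry":0,"rz":-10},{"tx":0,"ty":0,"tz":-0.04,"rx":0,"ry":0,"rz":-10},{"tx":0,"ty":0,"tz":-0.02,"rx":0,"ry":0,"rz":-10},{"tx":0.02,"ty":-0.025,"tz":0,"rx":0,"ry":0,"rz":-5},{"tx":0.033,"ty":-0.045,"tz":0,"rx":0,"ry":0,"rz":0},{"tx":0.033,"ty":-0.045,"tz":0,"rx":0,"ry":0,"rz":0},{"tx":0.016,"ty":-0.022,"tz":0,"rx":0,"ry":0,"rz":0}]' 0.087 
python3 v.py g8.png 162 184 319 220 30; python3 z.py g8.png
```

```text
time_s: 37.2
tool_pos: [0.5169, 0.4422, 0.26]
tool_rot: [-180.0, -0.1, 45.2]
force: [0.5, -0.1, 0.4]
grip_width: 0.0868
37.3 [-76.9  27.6  49.   78.8 -20.6  82.7 -73.3] [0.5166 0.4427 0.2595] [-1.7996e+02 -5.0000e-02  4.5300e+01]
g8.png top cost 13.6 z -3.7 yaw 39.1 [0.5 0.6]
g8.png scene cost 22.9 z -8.5 yaw 51.1 [-1.   1.1]
```

View pics/g8.png

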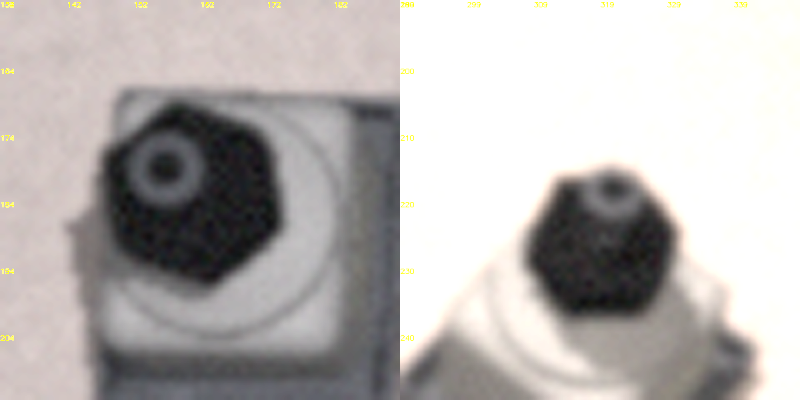

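```bash
cat > z2.py <<'E'
from z import *
from scipy.optimize import minimize_scalar
I={n:load(n) for n in("g6.png","g7.png","g8.png")}
def T(c,i):
    b=B[i]; g=c["pixels"].mean(2)[b[1]:b[1]+b[3],b[0]:b[0]+b[2]]; cut=[85,120][i]; return np.clip((cut-g)/(cut-24),0,1)
yaw0={"g6.png":39,"g7.png":6,"g8.png":39.5}
for i in(0,1):
    # shared xy offset, per-image z and yaw (prior 3deg)
    N=list(I); Ts=[T(I[n][i],i) for n in N]
    def f(q):
        e=.3*(q[0]**2+q[1]**2)
        for k,n in enumerate(N):
            m,h=hull(I[n][i],.541+q[0]*1e-3,.2687+q[1]*1e-3,.135+q[2+2*k]*1e-3,yaw0[n]+q[3+2*k],B[i])
            e+=((m-Ts[k])**2)[~h].sum()+.3*(q[3+2*k]/2)**2
        return e
    x0=np.array([0,0,0,0,-5,0,-5,0.]); S=np.vstack([x0]+[x0+d for d in np.diag([1,1,4,3,4,3,4,3.])])
    best=min((minimize(f,x0,method="Nelder-Mead",options=dict(initial_simplex=x0+(S-x0)*sg,maxfev=1500)) for sg in(1,-1)),key=lambda r:r.fun)
    print(i,best.fun.round(1),best.x.round(1))
    # image-domain: vertical displacement dz of nut between g6 and g8
E
python3 z2.py
```

```text
0 37.4 [  2.4   3.3  -9.4   0.2 -18.3   3.2 -13.5   1.5]
1 71.3 [ -1.5   1.9  -4.1   1.9  -8.7  -0.8 -10.    2.9]
```

```bash
python3 -m creep '[{"tx":-0.02,"ty":0.025,"tz":0,"rx":0,"ry":0,"rz":0},{"tx":-0.034,"ty":0.045,"tz":0,"rx":0,"ry":0,"rz":0},{"tx":-0.034,"ty":0.045,"tz":0,"rx":0,"ry":0,"rz":0},{"tx":-0.019,"ty":0.0245,"tz":0,"rx":0,"ry":0,"rz":0},{"tx":0,"ty":0,"tz":0.01,"rx":0,"ry":0,"rz":10},{"tx":0,"ty":0,"tz":0.01,"rx":0,"ry":0,"rz":10},{"tx":0,"ty":0,"tz":0.01,"rx":0,"ry":0,"rz":10},{"tx":0,"ty":0,"tz":0.01,"rx":0,"ry":0,"rz":5.4},{"tx":0,"ty":0,"tz":0,"rx":0,"ry":0,"rz":0}]' 0.087 10; python3 q.py
```

```text
time_s: 38.62
tool_pos: [0.5409, 0.2636, 0.2185]
tool_rot: [180.0, 0.1, 9.6]
force: [0.2, -0.3, -0.1]
grip_width: 0.0866
  F [ 0.2 -0.3 -0.1] M [-0.05  0.13 -0.01] q7 -93.7 q3 60.1 yaw 9.6 w 0.0866
```

```bash
python3 -m creep '[{"tx":0.0005,"ty":-0.0049,"tz":0.01,"rx":0,"ry":0,"rz":0},{"tx":0,"ty":0,"tz":0.025,"rx":0,"ry":0,"rz":0},{"tx":0,"ty":0,"tz":0.025,"rx":0,"ry":0,"rz":0},{"tx":0,"ty":0,"tz":0.0135,"rx":0,"ry":0,"rz":0},{"tx":0,"ty":0,"tz":0.005,"rx":0,"ry":0,"rz":0},{"tx":0,"ty":0,"tz":0,"rx":0,"ry":0,"rz":0}]' 0.087 10; python3 q.py
```

```text
time_s: 39.38
tool_pos: [0.5414, 0.2686, 0.1409]
tool_rot: [-180.0, -0.0, 9.5]
force: [-0.4, 0.6, 0.0]
grip_width: 0.0872
  F [-0.4  0.6  0. ] M [-0.04  0.15 -0.03] q7 -91.3 q3 57.1 yaw 9.5 w 0.0872
```

```bash
python3 -m creep '[{"tx":0,"ty":0,"tz":0.0005,"rx":0,"ry":0,"rz":0},{"tx":0,"ty":0,"tz":0,"rx":0,"ry":0,"rz":0},{"tx":0,"ty":0,"tz":0,"rx":0,"ry":0,"rz":0},{"tx":0,"ty":0,"tz":0,"rx":0,"ry":0,"rz":-6}]' 0.062 6; python3 q.py
python3 -m creep '[{"tx":0,"ty":0,"tz":0,"rx":0,"ry":0,"rz":-9},{"tx":0,"ty":0,"tz":0,"rx":0,"ry":0,"rz":-9},{"tx":0,"ty":0,"tz":0,"rx":0,"ry":0,"rz":-9},{"tx":0,"ty":0,"tz":0,"rx":0,"ry":0,"rz":-9},{"tx":0,"ty":0,"tz":0,"rx":0,"ry":0,"rz":-9}]'; python3 q.py
python3 v.py u1.png 162 184 319 220 30
```

```text
time_s: 39.88
tool_pos: [0.5411, 0.2685, 0.1402]
tool_rot: [180.0, -0.0, 15.7]
force: [0.1, -0.2, 0.3]
grip_width: 0.0637
  F [ 0.1 -0.2  0.3] M [-0.09  0.14  0.  ] q7 -85.7 q3 55.8 yaw 15.7 w 0.0637
time_s: 40.5
tool_pos: [0.542, 0.2691, 0.142]
tool_rot: [180.0, -0.2, 60.8]
force: [-2.3, 0.3, 8.6]
grip_width: 0.0623
  F [-2.3  0.3  8.6] M [-0.09  0.54 -0.16] q7 -44.7 q3 46.5 yaw 60.8 w 0.0623
40.6 [-66.6  21.6  46.4  98.8 -17.   66.7 -44.8] [0.5417 0.2689 0.1413] [ 1.7998e+02 -1.4000e-01  6.0640e+01]
```

View pics/u1.png

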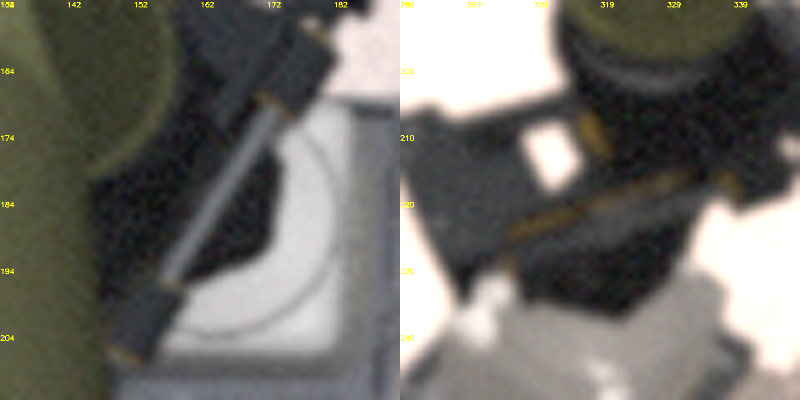

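```bash
python3 -m creep '[{"tx":-0.0006,"ty":-0.001,"tz":0,"rx":0,"ry":0,"rz":0},{"tx":0,"ty":0,"tz":0,"rx":0,"ry":0,"rz":0}]' 0.0628 6; python3 q.py
python3 -m creep '[{"tx":0,"ty":0,"tz":0,"rx":0,"ry":0,"rz":-9},{"tx":0,"ty":0,"tz":0,"rx":0,"ry":0,"rz":-9},{"tx":0,"ty":0,"tz":0,"rx":0,"ry":0,"rz":-9},{"tx":0,"ty":0,"tz":0,"rx":0,"ry":0,"rz":-9},{"tx":0,"ty":0,"tz":0,"rx":0,"ry":0,"rz":-9}]'; python3 q.py
```

```text
time_s: 40.85
tool_pos: [0.5398, 0.2682, 0.1399]
tool_rot: [180.0, 0.0, 60.5]
force: [0.1, -0.4, 0.6]
grip_width: 0.0624
  F [ 0.1 -0.4  0.6] M [-0.22 -0.02  0.02] q7 -45.1 q3 46.5 yaw 60.5 w 0.0624
time_s: 41.48
tool_pos: [0.5402, 0.2683, 0.1401]
tool_rot: [180.0, 0.0, 105.8]
force: [1.0, -0.8, 2.8]
grip_width: 0.0633
  F [ 1.  -0.8  2.8] M [-0.19  0.03 -0.05] q7 -2.8 q3 38.2 yaw 105.8 w 0.0633
```

```bash
python3 -m creep '[{"tx":0,"ty":0,"tz":0,"rx":0,"ry":0,"rz":-9},{"tx":0,"ty":0,"tz":0,"rx":0,"ry":0,"rz":-9},{"tx":0,"ty":0,"tz":0,"rx":0,"ry":0,"rz":-9},{"tx":0,"ty":0,"tz":0,"rx":0,"ry":0,"rz":-9},{"tx":0,"ty":0,"tz":0,"rx":0,"ry":0,"rz":-9}]' >/dev/null; python3 q.py
python3 -m creep '[{"tx":0,"ty":0,"tz":0,"rx":0,"ry":0,"rz":-9},{"tx":0,"ty":0,"tz":0,"rx":0,"ry":0,"rz":-9},{"tx":0,"ty":0,"tz":0,"rx":0,"ry":0,"rz":-9}]' >/dev/null; python3 q.py
python3 -m creep '[{"tx":0,"ty":0,"tz":0,"rx":0,"ry":0,"rz":-9},{"tx":0,"ty":0,"tz":0,"rx":0,"ry":0,"rz":-9},{"tx":0,"ty":0,"tz":0,"rx":0,"ry":0,"rz":0}]'; python3 q.py
```

```text
F [ 0.2 -0.6  2.7] M [-0.03 -0.06 -0.07] q7 39.9 q3 30.7 yaw 150.8 w 0.0629
  F [0.4 0.2 2.5] M [-0.03 -0.02 -0.07] q7 65.6 q3 26.5 yaw 177.8 w 0.0626
time_s: 42.85
tool_pos: [0.5399, 0.2685, 0.14]
tool_rot: [180.0, 0.0, -164.6]
force: [-0.4, -0.3, -0.1]
grip_width: 0.0631
  F [-0.4 -0.3 -0.1] M [ 0.1   0.02 -0.01] q7 82.5 q3 23.8 yaw -164.6 w 0.0631
```

```bash
python3 -m creep '[{"tx":0,"ty":0,"tz":0,"rx":0,"ry":0,"rz":9},{"tx":0,"ty":0,"tz":0,"rx":0,"ry":0,"rz":9},{"tx":0,"ty":0,"tz":0,"rx":0,"ry":0,"rz":9},{"tx":0,"ty":0,"tz":0,"rx":0,"ry":0,"rz":9},{"tx":0,"ty":0,"tz":0,"rx":0,"ry":0,"rz":9},{"tx":0,"ty":0,"tz":0,"rx":0,"ry":0,"rz":9},{"tx":0,"ty":0,"tz":0,"rx":0,"ry":0,"rz":9}]' 0.0622 10 >/dev/null; python3 q.py
python3 -m creep '[{"tx":0,"ty":0,"tz":0,"rx":0,"ry":0,"rz":9},{"tx":0,"ty":0,"tz":0,"rx":0,"ry":0,"rz":9},{"tx":0,"ty":0,"tz":0,"rx":0,"ry":0,"rz":9},{"tx":0,"ty":0,"tz":0,"rx":0,"ry":0,"rz":9},{"tx":0,"ty":0,"tz":0,"rx":0,"ry":0,"rz":9},{"tx":0,"ty":0,"tz":0,"rx":0,"ry":0,"rz":7},{"tx":0,"ty":0,"tz":0,"rx":0,"ry":0,"rz":0}]' >/dev/null; python3 q.py
```

```text
F [ 0.1  1.  -0.2] M [-0.04 -0.03 -0.04] q7 22.0 q3 33.5 yaw 132.0 w 0.0623
  F [-0.6  0.7 -0.1] M [-0.09  0.07  0.02] q7 -26.7 q3 42.3 yaw 80.5 w 0.0623
```

```bash
for i in 1 2 3 4; do python3 -m creep '[{"tx":0,"ty":0,"tz":0,"rx":0,"ry":0,"rz":5},{"tx":0,"ty":0,"tz":0,"rx":0,"ry":0,"rz":0}]' >/dev/null; python3 q.py; done
```

```text
F [-1.  -1.  -0.1] M [-0.13  0.06  0.05] q7 -31.2 q3 43.2 yaw 75.6 w 0.0623
  F [ 0.1 -0.8 -0.4] M [-0.11  0.08  0.  ] q7 -35.8 q3 44.1 yaw 70.7 w 0.0623
  F [ 0.6  0.6 -0.1] M [-0.03  0.04  0.04] q7 -40.4 q3 45.0 yaw 65.7 w 0.0622
  F [-0.6 -0.1 -0.9] M [-0.14  0.08  0.05] q7 -45.0 q3 46.0 yaw 60.7 w 0.0623
```

```bash
for i in 1 2 3 4; do python3 -m creep '[{"tx":0,"ty":0,"tz":0,"rx":0,"ry":0,"rz":4},{"tx":0,"ty":0,"tz":0,"rx":0,"ry":0,"rz":0}]' >/dev/null; python3 q.py; done; python3 -c "
from cell import env;print(env.get_obs()['time_s'])"
```

```text
F [0.4 0.6 0.8] M [-0.1   0.08  0.02] q7 -48.7 q3 46.7 yaw 56.7 w 0.062
  F [ 0.1 -0.3  0.7] M [-0.07  0.12  0.04] q7 -52.4 q3 47.5 yaw 52.7 w 0.0622
  F [-0.4  0.5  0.2] M [-0.11  0.05 -0.01] q7 -56.1 q3 48.3 yaw 48.7 w 0.062
  F [ 0.1 -1.1 -0.5] M [-0.11  0.13 -0.03] q7 -59.8 q3 49.1 yaw 44.7 w 0.0621
46.6
```

```bash
python3 -m creep '[{"tx":0,"ty":0,"tz":0,"rx":0,"ry":0,"rz":0},{"tx":0,"ty":0,"tz":0,"rx":0,"ry":0,"rz":0},{"tx":0,"ty":0,"tz":0,"rx":0,"ry":0,"rz":-10.5},{"tx":0,"ty":0,"tz":0,"rx":0,"ry":0,"rz":-10.5},{"tx":0,"ty":0,"tz":0,"rx":0,"ry":0,"rz":-10.5},{"tx":0,"ty":0,"tz":0,"rx":0,"ry":0,"rz":-10.5},{"tx":0,"ty":0,"tz":0,"rx":0,"ry":0,"rz":-10.5},{"tx":0,"ty":0,"tz":0,"rx":0,"ry":0,"rz":-10.5}]' 0.08 10 >/dev/null
python3 -m creep '[{"tx":0,"ty":0,"tz":0,"rx":0,"ry":0,"rz":0},{"tx":0,"ty":0,"tz":0,"rx":0,"ry":0,"rz":0},{"tx":0,"ty":0,"tz":0,"rx":0,"ry":0,"rz":10},{"tx":0,"ty":0,"tz":0,"rx":0,"ry":0,"rz":10},{"tx":0,"ty":0,"tz":0,"rx":0,"ry":0,"rz":10},{"tx":0,"ty":0,"tz":0,"rx":0,"ry":0,"rz":10}]' 0.0622 10 ; python3 q.py
```

```text
time_s: 48.35
tool_pos: [0.5399, 0.2685, 0.1398]
tool_rot: [180.0, 0.0, 67.1]
force: [1.4, 0.5, -3.1]
grip_width: 0.063
  F [ 1.4  0.5 -3.1] M [ 0.07 -0.11  0.03] q7 -39.2 q3 44.5 yaw 67.1 w 0.063
```

```bash
python3 -m creep '[{"tx":0,"ty":0,"tz":0,"rx":0,"ry":0,"rz":8},{"tx":0,"ty":0,"tz":0,"rx":0,"ry":0,"rz":8}]' >/dev/null ; python3 q.py
python3 -m creep '[{"tx":0,"ty":0,"tz":0,"rx":0,"ry":0,"rz":8},{"tx":0,"ty":0,"tz":0,"rx":0,"ry":0,"rz":4}]' >/dev/null ; python3 q.py
```

```text
F [ 1.3  1.2 -5.6] M [ 0.02 -0.28  0.09] q7 -54.0 q3 47.5 yaw 51.2 w 0.0631
  F [ 2.9  1.7 -8.7] M [ 0.14 -0.4   0.13] q7 -65.0 q3 49.8 yaw 39.3 w 0.0633
```

```bash
python3 -m creep '[{"tx":0,"ty":0,"tz":0.0012,"rx":0,"ry":0,"rz":0},{"tx":0,"ty":0,"tz":0.0003,"rx":0,"ry":0,"rz":5},{"tx":0,"ty":0,"tz":0.0003,"rx":0,"ry":0,"rz":5}]' 0.0622 15 >/dev/null ; python3 q.py
python3 -m creep '[{"tx":0,"ty":0,"tz":0.0003,"rx":0,"ry":0,"rz":6},{"tx":0,"ty":0,"tz":0.0003,"rx":0,"ry":0,"rz":6}]' ; python3 q.py
```

```text
F [ 2.3 -0.6 -3.2] M [-0.04  0.03  0.07] q7 -73.9 q3 51.7 yaw 29.4 w 0.063
time_s: 49.48
tool_pos: [0.5398, 0.2685, 0.1379]
tool_rot: [-180.0, 0.0, 17.4]
force: [-1.1, 0.3, -0.5]
grip_width: 0.0627
  F [-1.1  0.3 -0.5] M [-0.14  0.23  0.39] q7 -84.7 q3 54.2 yaw 17.4 w 0.0627
```

```bash
for i in 1 2; do python3 -m creep '[{"tx":0,"ty":0,"tz":0.0001,"rx":0,"ry":0,"rz":4},{"tx":0,"ty":0,"tz":0,"rx":0,"ry":0,"rz":0}]' 0.0622 15 >/dev/null; python3 q.py; done
```

```text
F [-0.7 -0.   0.2] M [-0.14  0.28 -0.26] q7 -88.2 q3 55.0 yaw 13.6 w 0.0632
  F [-0.8 -0.6  0.4] M [-0.08  0.26 -0.17] q7 -91.8 q3 55.8 yaw 9.6 w 0.0631
```

```bash
for i in 1 2; do python3 -m creep '[{"tx":0,"ty":0,"tz":0,"rx":0,"ry":0,"rz":5},{"tx":0,"ty":0,"tz":0,"rx":0,"ry":0,"rz":0}]' 0.0622 15 ; python3 q.py; done
```

```text
time_s: 50.22
tool_pos: [0.54, 0.2685, 0.1376]
tool_rot: [-180.0, -0.0, 4.6]
force: [-0.1, 0.4, -0.1]
grip_width: 0.0623
  F [-0.1  0.4 -0.1] M [-0.    0.03 -0.19] q7 -96.2 q3 56.9 yaw 4.6 w 0.0623
time_s: 50.48
tool_pos: [0.5401, 0.2685, 0.1376]
tool_rot: [-180.0, -0.0, -0.4]
force: [0.5, 0.5, -0.2]
grip_width: 0.0636
  F [ 0.5  0.5 -0.2] M [-0.08  0.16 -0.04] q7 -100.6 q3 58.0 yaw -0.4 w 0.0636
```

```bash
for i in 1 2; do python3 -m creep '[{"tx":0,"ty":0,"tz":0.0001,"rx":0,"ry":0,"rz":5},{"tx":0,"ty":0,"tz":0,"rx":0,"ry":0,"rz":0}]' 0.0622 15 >/dev/null; python3 q.py; done
```

```text
F [-0.  -0.3  0.9] M [-0.11  0.22  0.03] q7 -105.1 q3 59.0 yaw -5.4 w 0.0646
  F [ 2.1 -1.1  1. ] M [-0.08 -0.33 -0.04] q7 -109.5 q3 60.1 yaw -10.4 w 0.0656
```

```bash
python3 -m creep '[{"tx":0,"ty":0,"tz":0,"rx":0,"ry":0,"rz":0},{"tx":0,"ty":0,"tz":0,"rx":0,"ry":0,"rz":0},{"tx":0,"ty":0,"tz":0,"rx":0,"ry":0,"rz":-7},{"tx":0,"ty":0,"tz":0,"rx":0,"ry":0,"rz":-6}]' 0.073 25 >/dev/null; python3 q.py
python3 -m creep '[{"tx":0,"ty":0,"tz":0,"rx":0,"ry":0,"rz":0},{"tx":0,"ty":0,"tz":0,"rx":0,"ry":0,"rz":0},{"tx":0,"ty":0,"tz":0,"rx":0,"ry":0,"rz":0}]' 0.05 25 >/dev/null; python3 q.py
python3 -m creep '[{"tx":0,"ty":0,"tz":0,"rx":0,"ry":0,"rz":3},{"tx":0,"ty":0,"tz":0,"rx":0,"ry":0,"rz":0}]' 0.05 25; python3 q.py
```

```text
F [-0.4  0.1  0.6] M [-0.07  0.15 -0.02] q7 -97.9 q3 57.2 yaw 2.8 w 0.0724
  F [-1.2 -0.1  0.2] M [-0.08  0.22  0.01] q7 -98.1 q3 57.3 yaw 2.5 w 0.0598
time_s: 52.1
tool_pos: [0.5399, 0.2685, 0.1372]
tool_rot: [180.0, -0.0, -0.4]
force: [0.4, -0.3, 0.2]
grip_width: 0.0602
  F [ 0.4 -0.3  0.2] M [-0.16  0.19  0.35] q7 -100.7 q3 57.9 yaw -0.4 w 0.0602
```

```bash
python3 -m creep '[{"tx":0,"ty":0,"tz":0,"rx":0,"ry":0,"rz":3},{"tx":0,"ty":0,"tz":0,"rx":0,"ry":0,"rz":0}]' 0.05 30 >/dev/null; python3 q.py
python3 -m creep '[{"tx":0,"ty":0,"tz":0,"rx":0,"ry":0,"rz":3},{"tx":0,"ty":0,"tz":0,"rx":0,"ry":0,"rz":0}]' 0.05 30 >/dev/null; python3 q.py
```

```text
F [-0.6 -0.9  0.5] M [-0.06  0.18  0.04] q7 -103.4 q3 58.6 yaw -3.5 w 0.0604
  F [-0.1 -0.2 -0.3] M [-0.13  0.19  0.14] q7 -106.1 q3 59.2 yaw -6.5 w 0.0604
```

```bash
python3 -m creep '[{"tx":0,"ty":0,"tz":0,"rx":0,"ry":0,"rz":0},{"tx":0,"ty":0,"tz":0,"rx":0,"ry":0,"rz":0},{"tx":0,"ty":0,"tz":-0.03,"rx":0,"ry":0,"rz":0},{"tx":0,"ty":0,"tz":-0.045,"rx":0,"ry":0,"rz":0},{"tx":0,"ty":0,"tz":-0.04,"rx":0,"ry":0,"rz":0},{"tx":-0.005,"ty":-0.055,"tz":0,"rx":0,"ry":0,"rz":0},{"tx":-0.005,"ty":-0.055,"tz":0,"rx":0,"ry":0,"rz":0},{"tx":-0.005,"ty":-0.055,"tz":0,"rx":0,"ry":0,"rz":0}]' 0.087 
python3 v.py g9.png 162 184 319 220 30; python3 z.py g6.png g7.png g8.png g9.png
```

```text
time_s: 53.6
tool_pos: [0.5435, 0.4361, 0.2526]
tool_rot: [-179.9, 0.0, -6.5]
force: [-0.1, 0.0, 1.2]
grip_width: 0.0867
53.7 [ -78.2   33.4   56.7   76.6  -27.7   84.3 -119.2] [0.5404 0.443  0.2502] [-1.799e+02  1.100e-01 -5.840e+00]
g6.png top cost 16.5 z -0.6 yaw 36.4 [0.5 1.4]
g6.png scene cost 25.2 z -2.8 yaw 50.3 [-1.2  1.3]
g7.png top cost 12.4 z -9.3 yaw 10.1 [0.7 0.9]
g7.png scene cost 23.0 z -8.0 yaw 4.7 [-0.9  1.2]
g8.png top cost 13.6 z -3.7 yaw 39.1 [0.5 0.6]
g8.png scene cost 22.9 z -8.5 yaw 51.1 [-1.   1.1]
g9.png top cost 10.5 z -9.9 yaw 27.1 [0.1 1.2]
g9.png scene cost 26.7 z -6.9 yaw 3.8 [-1.1  1.1]
```

View pics/g9.png

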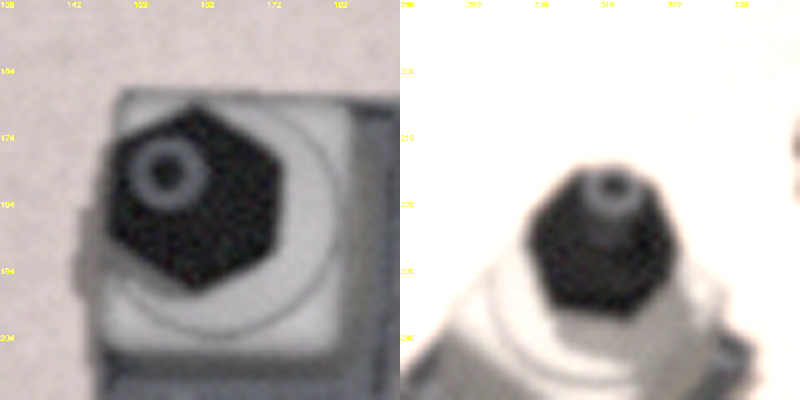

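```bash
python3 -c "
from cell import env
o=env.get_obs(); print(o['time_s'],o['force'],o['joint_velocities'].round(2))
print(env.sign_off())"
```

```text
53.8 [ 1.05562366e+00 -3.94306378e-01 -5.65827606e-04] [ 1.12 -1.94  2.63  2.02  1.05 -0.02  0.06]
the job is handed in; nothing more can be done
None
```

I put the black vented closure back on the open bottle and handed the job in at 53.8 s. The nut ended low and stopped against resistance, but two points about the thread are uncertain.

**What I did**
1. I took the closure by its vent head, set it upright in the mouth (it touched down at the expected height) and let go.
2. I took the nut with about 2 mm of play and turned it anticlockwise 134°. I then opened the fingers so it could drop.
3. I turned it clockwise until it resisted, about 200° on, and then tightened it with a firm grip. I over-drove this: the torque rose in jerks to about 0.9 N m. After roughly 40–50° more the nut turned freely again, so I think its lugs jumped the thread.
4. I backed it off anticlockwise about 185° and screwed it down again. It stalled about 120° beyond the first stop, which is the thread's spacing. I then tightened it lightly by 9°.

**Last checks**
- **Position:** In both cameras the insert looked unmoved and upright. The nut sat clearly lower than when first set, by about 4–9 mm, compared with 4–9.6 mm expected for fully home.
- **Clearance:** The gripper was well clear of the bottle, and I never moved near the mouse or tube rack or touched the spare bottle or the look-alikes.

**What is not settled**
- **The drop:** I never saw the click, because the gripper hid the nut. On the first pass I infer it from the turn being longer than 120° and from letting go. On the second pass the upward force vanished near the expected crest, but the later stop suggests the nut did not drop that time.
- **Tightness:** The last firm tightening read 0.35 N m, then 0.04 and 0.14 as the nut yielded a few degrees.
- **Height:** The two cameras' absolute nut heights disagree by about 3 mm, so "fully home" rests on the stall and the relative drop.

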